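# Check battery cells on a clamped x-y stage

## Robot

A 7-joint arm with a two-finger parallel gripper is mounted at the origin on the work surface. World frame = base frame: x ahead of the robot, y to its left, z up, the work surface at z = 0. Lengths are in m, angles in rad, forces in N, time in s.
With the tool pointing down it reaches from about 0.4 to 0.75 m from the base axis. Payload 19.5 kg.
Tool frame: the origin (TCP) lies midway between the tips of the shut fingers; the grasp point (between the pads) lies bot.grasp_offset behind it (bot.grasp_offset is the distance from the TCP to the grasp point, in m); z points along the fingers, y is the direction in which the jaws open and shut (so a half turn about z gives the same grasp; the last joint's range is limited). The gripper opens to 85 mm and grips with 20 to 120 N. Pads are 22 mm wide; open, the fingers measure 114 mm over their backs; the gripper's body (76 mm by 85 mm) begins 54 mm behind the grasp point. The pads swing forward as they close: fully open they stand 13 mm farther back than shut.
Start: joints at [1.263, 0.707, -0.028, 1.485, 0.022, 0.951, -0.075], TCP at [0.151, -0.555, 0.231] pointing down, gripper open.
Joint ranges: [-2.71, 2.71], [-0.32, 2.16], [-1.57, 1.52], [0, 2.45], [-1.46, 4.6], [0, 2.02], [-2.83, 2.83]. Speed limits (rad/s): [1.89, 1.89, 2.57, 2.57, 3.01, 3.01, 3.01].

## Interface

Orientations are given as a unit quaternion [w, x, y, z].
In Python, from station import bot, viewer gives the robot as it stands.
- The arm moves only by the shell command python3 -m jog 'ROWS'. ROWS is text: rows parted by semicolons, each of 7 numbers parted by spaces: the shift along the tool's x, y, z in m, then the turn, a rotation vector about the tool's x, y, z in rad, then the opening, from 0 (shut) to 1 (fully open). In form: x y z rx ry rz claw; .... A call has 1 to 12 rows; each row is the pose to reach, as a shift and turn from the pose commanded when the call began, along the tool's axes at that moment; what a row does not reach only later rows make up. A row lasts 1/8 s, in which the tool goes at most 62.5 mm and 10.7 degrees, less where a joint would pass 70% of its speed; a pose out of reach is approached as far as the arm can. A call with a gripper value outside its range is refused whole. The fingers move at their own pace and stop on an object; the grip force is fixed at half the most. Time passes only in rows, so rows that repeat a pose let the fingers close. It gives the time, the measured TCP pose, the force and the opening at its end, in the units of the state.
- bot.observe(): the state, without advancing time (a new reading comes with each control period).
- viewer.camera(name): name is "scene" or "top" or "wrist"; returns the picture (420x560x3 uint8, red, green, blue); there is no depth.
- viewer.camera_model(name): a dict with "camera_matrix" (3x3 intrinsics, pixels), "R" (3x3) and "t" (3): a world point X has camera coordinates R X + t. Camera axes: x right, y down, z forward; pixel columns grow to the right and rows downward; lengths in m; the calibration is good to about 2 mm. A picture is of the moment at which its call begins: read the wrist's pose just before it. camera_model takes no time and is no camera call; for the wrist camera it gives the pose at the moment of the call.
- bot.hand_in(): hands the job in, once; it reports no verdict.
The state is a dict: "clock": time; "joint_pos": joint angles; "qvel": joint speeds; "joint_efforts": joint torques, N m; "position": TCP position; "ee_rot": TCP orientation; "force": force on the tool from outside, world axes, zero at the start; "moment": the same for the moment, N m; "gripper_width": opening from 0.0 (shut) to 1.0 (fully open).
Only numpy, scipy, OpenCV 4.12 (cv2) and the standard library are available. Lean on these libraries where they do the work, as an engineer would, in place of code of your own. Each camera call takes 0.05 s, during which the arm holds its last target.

## Task

With the tray still clamped, put every loose battery cell, coloured top up, into a pocket of the black tray (one per pocket, any pocket, fully down). Then loosen the wing screw fully and move the tray by its orange handle so that each cell's brass terminal in turn - red, yellow, blue, green, leaving out colours that are not there - stands for a second right under the fixed probe. Finally bring the tray's red cross under the probe, tighten the wing screw again fully and only then stand the checked cells, side by side and still coloured top up, in the green out-tray; never shift the tray while the screw is tight, and do not disturb the wrench, jar and tape.

Things in the scene. Friction and masses are not known exactly. Their poses are not given: they have to be found in the camera images.
- stage_base: the check stage: dark steel base plate, 500 x 230 mm, 12 mm thick. x axis points along it away from the robot, y to the left, z up; origin on the bench surface under the tray's middle when both slides read 0. Stands at any place and yaw (up to 0.15 rad). A blue column at its far end (local x 280 mm) carries a 22 mm wide arm at 198 to 216 mm height that reaches back over the tray and ends, with the hanging black and brass probe (12 mm thick), at local x 110 mm, y 0
- probe_tip (a point): lower tip of the fixed probe, the pointer; 86 mm above the bench, so 10 mm above the top of a cell in the tray
- slide_x (a joint): tray position along the base's x axis, m, grows away from the robot; -0.035 to 0.155. Slides with about 6 N of friction (stays where left)
- slide_y (a joint): tray position along the base's y axis, m; -0.045 to 0.045, same friction. The tray moves freely in both directions at once and never turns relative to the base
- tray_mid (a point): middle of the black tray (125 x 117 mm), at the height of its pocket floor, 40 mm above the bench; axes parallel to the base's
- pocket0 (a point): middle of the floor of the near left pocket (seen from the robot), 55 mm along the base's x by 39 mm along y, 40 mm above the bench; pocket rims stand 6 mm above the floor. Pockets are 60 mm apart in x and 66 mm in y
- pocket1 (a point): middle of the floor of the near right pocket (seen from the robot), 55 mm along the base's x by 39 mm along y, 40 mm above the bench; pocket rims stand 6 mm above the floor. Pockets are 60 mm apart in x and 66 mm in y
- pocket2 (a point): middle of the floor of the far left pocket (seen from the robot), 55 mm along the base's x by 39 mm along y, 40 mm above the bench; pocket rims stand 6 mm above the floor. Pockets are 60 mm apart in x and 66 mm in y
- pocket3 (a point): middle of the floor of the far right pocket (seen from the robot), 55 mm along the base's x by 39 mm along y, 40 mm above the bench; pocket rims stand 6 mm above the floor. Pockets are 60 mm apart in x and 66 mm in y
- handle_top (a point): top of the tray's upright round orange handle, 20 mm diameter, 52 mm tall (foot at 40 mm, top at 92 mm above the bench), on a tab 110 mm towards the robot from the tray's middle
- park_mark (a point): centre of the red cross (22 mm) on the tray's far tab, 110 mm beyond the tray's middle, 40 mm above the bench; under the probe when both slides read 0
- wing (a joint): angle of the black wing screw about the vertical, rad: 0 fully tight, 2.3 fully loose (both hard stops); turns anticlockwise seen from above to loosen; stiff, about 0.12 N m, stays where left. It counts as tight below 0.3 and loose above 1.9. The clamp is light: a push of some 6 N can still shift the tray, which counts as a mistake; move the tray only while the screw is loose
- wing_grip (a point): centre of the wing screw's wings, on its axis, 62 mm above the bench; x axis of this point runs along the wings. The wings are one flat upright bar 56 mm long, 9 mm thick, from 46 to 78 mm above the bench; a boss of 18 mm diameter below it. Its axis is 36 mm to the right (-y of the base) of the face of an aluminium panel that runs 200 mm along the base's x and is 75 mm tall, so the wings sweep 8 mm from the panel; at angle 0 the wings lie parallel to it
- cell_red: battery cell with a red top: aluminium block 50 mm (its x) x 34 mm (its y) x 36 mm tall, 160 g, brass terminal disc in the middle of its top; origin at the centre of its underside. May be absent
- cell_yellow: battery cell with a yellow top: aluminium block 50 mm (its x) x 34 mm (its y) x 36 mm tall, 160 g, brass terminal disc in the middle of its top; origin at the centre of its underside. May be absent
- cell_blue: battery cell with a blue top: aluminium block 50 mm (its x) x 34 mm (its y) x 36 mm tall, 160 g, brass terminal disc in the middle of its top; origin at the centre of its underside. May be absent
- cell_green: battery cell with a green top: aluminium block 50 mm (its x) x 34 mm (its y) x 36 mm tall, 160 g, brass terminal disc in the middle of its top; origin at the centre of its underside. May be absent
- out_tray_in (a point): middle of the inner floor of the fixed green out-tray on the right, 4 mm above the bench; inside 192 mm (its x) x 162 mm (its y), rim 18 mm above the bench
- wrench: bystander: steel wrench lying on the bench, far right, about 180 mm long; origin under its middle
- jar: bystander: clear jar with a blue cap, 56 mm diameter, 75 mm tall, right; origin under its centre
- tape: bystander: yellow ring of tape, 90 mm outside, 22 mm tall, left; origin under its centre

How it is judged:
On the way, in this order (a step that is already met when the one before it is completed fails the run):
1. all cells present lie in tray pockets while the wing screw is still tight (z of cell_red in the frame of tray_mid between -0.004 and 0.003 m and x of cell_red in the frame of tray_mid between -0.05 and 0.05 m and y of cell_red in the frame of tray_mid between -0.05 and 0.05 m and angle between each of cell_red, cell_yellow, cell_blue, cell_green's own z axis and vertical below 0.1 rad and z of cell_yellow in the frame of tray_mid between -0.004 and 0.003 m and x of cell_yellow in the frame of tray_mid between -0.05 and 0.05 m and y of cell_yellow in the frame of tray_mid between -0.05 and 0.05 m and z of cell_blue in the frame of tray_mid between -0.004 and 0.003 m and x of cell_blue in the frame of tray_mid between -0.05 and 0.05 m and y of cell_blue in the frame of tray_mid between -0.05 and 0.05 m and z of cell_green in the frame of tray_mid between -0.004 and 0.003 m and x of cell_green in the frame of tray_mid between -0.05 and 0.05 m and y of cell_green in the frame of tray_mid between -0.05 and 0.05 m and value of joint wing below 0.3 rad), for 0.2 s.
2. the wing screw is loosened (value of joint wing above 1.9 rad), for 0.1 s.
3. the red cell, in its pocket, stands under the probe (within 5 mm) (horizontal distance between cell_red and probe_tip below 0.005 m and z of cell_red in the frame of tray_mid between -0.004 and 0.003 m and x of cell_red in the frame of tray_mid between -0.05 and 0.05 m and y of cell_red in the frame of tray_mid between -0.05 and 0.05 m and angle between cell_red's own z axis and vertical below 0.1 rad), for 0.7 s.
4. the yellow cell, in its pocket, stands under the probe (within 5 mm) (horizontal distance between cell_yellow and probe_tip below 0.005 m and z of cell_yellow in the frame of tray_mid between -0.004 and 0.003 m and x of cell_yellow in the frame of tray_mid between -0.05 and 0.05 m and y of cell_yellow in the frame of tray_mid between -0.05 and 0.05 m and angle between cell_yellow's own z axis and vertical below 0.1 rad), for 0.7 s.
5. the blue cell, in its pocket, stands under the probe (within 5 mm) (horizontal distance between cell_blue and probe_tip below 0.005 m and z of cell_blue in the frame of tray_mid between -0.004 and 0.003 m and x of cell_blue in the frame of tray_mid between -0.05 and 0.05 m and y of cell_blue in the frame of tray_mid between -0.05 and 0.05 m and angle between cell_blue's own z axis and vertical below 0.1 rad), for 0.7 s.
6. the green cell, in its pocket, stands under the probe (within 5 mm) (horizontal distance between cell_green and probe_tip below 0.005 m and z of cell_green in the frame of tray_mid between -0.004 and 0.003 m and x of cell_green in the frame of tray_mid between -0.05 and 0.05 m and y of cell_green in the frame of tray_mid between -0.05 and 0.05 m and angle between cell_green's own z axis and vertical below 0.1 rad), for 0.7 s.
7. the red cross is under the probe (within 5 mm) and the wing screw is tight again, with the cells still in the pockets (all of step 1 and horizontal distance between park_mark and probe_tip below 0.005 m), for 0.2 s.
At the end, for the whole second after the job is handed in: every cell present stands upright on the floor of the green out-tray and is at rest, the red cross is within 8 mm of the point below the probe tip, and the wing screw is tight (below 0.3 rad) (z of cell_red in the frame of out_tray_in between -0.004 and 0.004 m and x of cell_red in the frame of out_tray_in between -0.09 and 0.09 m and y of cell_red in the frame of out_tray_in between -0.075 and 0.075 m and angle between each of cell_red, cell_yellow, cell_blue, cell_green's own z axis and vertical below 0.1 rad and z of cell_yellow in the frame of out_tray_in between -0.004 and 0.004 m and x of cell_yellow in the frame of out_tray_in between -0.09 and 0.09 m and y of cell_yellow in the frame of out_tray_in between -0.075 and 0.075 m and z of cell_blue in the frame of out_tray_in between -0.004 and 0.004 m and x of cell_blue in the frame of out_tray_in between -0.09 and 0.09 m and y of cell_blue in the frame of out_tray_in between -0.075 and 0.075 m and z of cell_green in the frame of out_tray_in between -0.004 and 0.004 m and x of cell_green in the frame of out_tray_in between -0.09 and 0.09 m and y of cell_green in the frame of out_tray_in between -0.075 and 0.075 m and value of joint wing below 0.3 rad and horizontal distance between park_mark and probe_tip below 0.008 m and linear speed of each of cell_red, cell_yellow, cell_blue, cell_green below 0.02 m/s); the robot touches nothing.
It fails at once if the tray is away from its start and not parked under the probe while the wing screw is tight (value of joint wing below 1 rad and distance of tray_mid from where it was at the start of the episode above 0.018 m and horizontal distance between park_mark and probe_tip above 0.012 m).
It fails at once if the wrench is disturbed (distance of wrench from where it was at the start of the episode above 0.03 m).
It fails at once if the jar is disturbed (distance of jar from where it was at the start of the episode above 0.03 m).
It fails at once if the tape is disturbed (distance of tape from where it was at the start of the episode above 0.03 m).
Of cell_red, cell_yellow, cell_blue, cell_green only 2 to 4 are there at a start; the rules pass over those that are not, and their reading is None.
At some moment in a run one of cell_red, cell_yellow, cell_blue, cell_green may be knocked a few centimetres aside while the robot is not near it.
Once in a run the grip may slacken for a moment while it holds something.
It also fails if it takes over 210 s, if anything falls off the work surface, if the arm or the gripper's body presses on something with over 40 N, if the wrist force passes 120 N, or if a joint passes its speed limit or range.

## Working session

There is one attempt and no reset: what is moved stays moved. The work goes in short steps, Python scripts to look and compute and a shell command to move; the robot and the scene stay as the last step left them, time stands still between calls to the robot, and variables do not carry over. Pictures are saved under pics/ and viewed, and the job is handed in when it is done.

```bash
ls; mkdir -p pics; python3 - <<'E'
from station import bot, viewer
import cv2
for n in ["scene","top","wrist"]:
    im=viewer.camera(n); cv2.imwrite(f"pics/{n}0.png",im[:,:,::-1])
    m=viewer.camera_model(n); print(n,m)
print(bot.observe(), bot.grasp_offset)
E
```

```text
pics
scene {'camera_matrix': array([[435.78171032,   0.        , 277.99068041],
       [  0.        , 435.78171032, 216.31934525],
       [  0.        ,   0.        ,   1.        ]]), 'R': array([[-0.267348  ,  0.96353484, -0.01120948],
       [ 0.61163379,  0.16069544, -0.774649  ],
       [-0.74459999, -0.21395696, -0.63229207]]), 't': array([ 0.16763001, -0.27988666,  1.44664822])}
top {'camera_matrix': array([[440.12038227,   0.        , 279.40455206],
       [  0.        , 440.12038227, 206.621287  ],
       [  0.        ,   0.        ,   1.        ]]), 'R': array([[ 3.63199818e-02, -9.99316255e-01,  6.91960201e-03],
       [-9.77591179e-01, -3.69653975e-02, -2.07241516e-01],
       [ 2.07355602e-01,  7.62466217e-04, -9.78265339e-01]]), 't': array([-0.01261509,  0.5808452 ,  1.24810399])}
wrist {'camera_matrix': array([[355.26591294,   0.        , 282.18248914],
       [  0.        , 355.26591294, 213.09280661],
       [  0.        ,   0.        ,   1.        ]]), 'R': array([[ 2.62629482e-01, -9.64896535e-01,  6.56459312e-04],
       [-9.17174044e-01, -2.49428751e-01,  3.107685
[... 160 characters left out ...]
 1.26327698,  0.70693681, -0.02763279,  1.48485844,  0.0219952 ,
        0.95088433, -0.07549771]), 'qvel': array([ 1.57688388e-04, -8.86864821e-04,  5.14601418e-06, -2.60829385e-03,
       -1.01975672e-04,  1.17883430e-03,  1.65107256e-03]), 'joint_efforts': array([ 1.08369048e-03, -8.83296847e+01,  1.23484779e+00, -2.36189139e+01,
        1.69441343e-02,  5.48312062e-03, -2.92460788e-05]), 'position': array([ 0.15101684, -0.55462699,  0.23095586]), 'ee_rot': array([-3.88754168e-04,  9.91179825e-01,  1.32523209e-01, -5.44369586e-05]), 'force': array([ 0.15461923, -0.22297447, -0.60568078]), 'moment': array([-0.00576939,  0.01063667,  0.01281445]), 'gripper_width': 1.0002056109324131} 0.0187
```

View pics/top0.png

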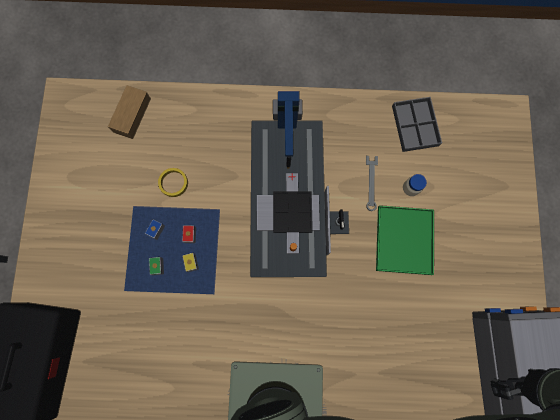

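View pics/scene0.png

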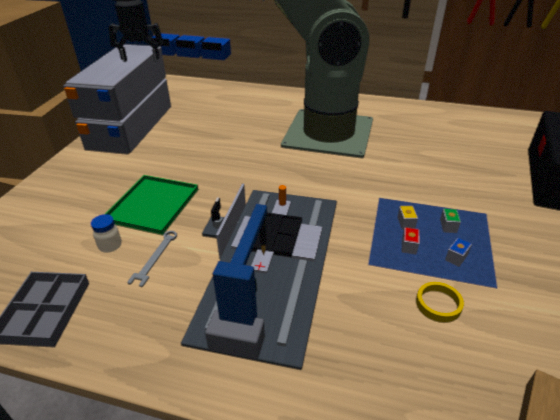

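View pics/wrist0.png

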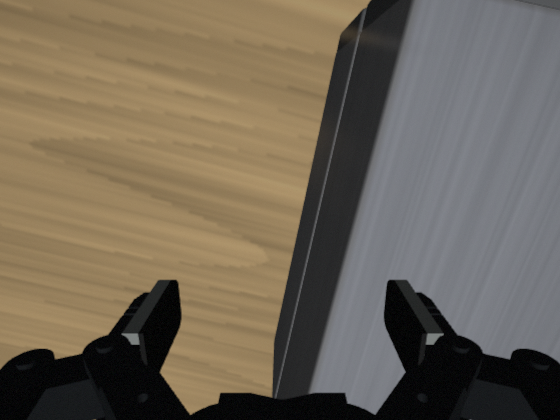

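```bash
cat > h.py <<'E'
from station import bot, viewer
import numpy as np, cv2
from scipy.spatial.transform import Rotation as Rn
def shot(n,f=None):
    m=viewer.camera_model(n); im=viewer.camera(n)[:,:,::-1].copy()
    if f: cv2.imwrite(f"pics/{f}.png",im)
    return im,m
def p2w(m,u,v,z):
    d=m["R"].T@(np.linalg.inv(m["camera_matrix"])@[u,v,1.]); c=-m["R"].T@m["t"]
    return c+d*(z-c[2])/d[2]
def w2p(m,X):
    q=m["camera_matrix"]@(m["R"]@np.asarray(X,float)+m["t"]); return q[:2]/q[2]
def rot(q): return Rn.from_quat([q[1],q[2],q[3],q[0]])
def down(yaw):  # tool z down, tool x at heading yaw (world), y = z x x
    x=np.array([np.cos(yaw),np.sin(yaw),0]); z=np.array([0,0,-1.]); y=np.cross(z,x)
    return Rn.from_matrix(np.c_[x,y,z])
def pose():
    o=bot.observe(); return np.array(o["position"]),rot(o["ee_rot"]),o
def heading():
    R=pose()[1].as_matrix(); return np.arctan2(R[1,0],R[0,0])
def rows(p,yaw=None,f=None):
    """shift + rotvec from the present pose to TCP p (world)"""
    p0,R0,o=pose()
    if yaw is None: yaw=heading()
    r=(R0.inv()*down(yaw)).as_rotvec()
    s=R0.inv().apply(np.array(p)-p0)
    print("shift",s.round(4),"rot",r.round(4)," heading",round(heading(),4),"pos",p0.round(4),"t",o["clock"])
E
python3 - <<'E'
from h import *
im=cv2.imread("pics/top0.png")
a=cv2.resize(im[190:300,120:230],None,fx=5,fy=5,interpolation=cv2.INTER_CUBIC); cv2.imwrite("pics/z1.png",a)
a=cv2.resize(im[80:290,240:440],None,fx=2.8,fy=2.8,interpolation=cv2.INTER_CUBIC); cv2.imwrite("pics/z2.png",a)
m=viewer.camera_model("top")
for n,u,v,z in [("blue",153,228,.036),("red",188,233,.036),("green",155,266,.036),("yel",190,262,.036),("handle",293,247,.092),("cross",292,177,.04),("wing",340,220,.078),("out1",377,206,.018),("out2",433,273,.018),("jar",417,182,.075),("probe",289,163,.086),("w1",371,157,0),("w2",371,208,0)]:
    print(n,p2w(m,u,v,z).round(3))
print(heading())
E
```

```text
blue [0.506 0.385 0.036]
red [0.495 0.279 0.036]
green [0.394 0.368 0.036]
yel [0.409 0.266 0.036]
handle [ 0.458 -0.034  0.092]
cross [ 0.68  -0.026  0.04 ]
wing [ 0.544 -0.169  0.078]
out1 [ 0.603 -0.291  0.018]
out2 [ 0.405 -0.457  0.018]
jar [ 0.668 -0.399  0.075]
probe [ 0.709 -0.015  0.086]
w1 [ 0.767 -0.278  0.   ]
w2 [ 0.6   -0.277  0.   ]
0.26582844613477313
```

View pics/z1.png

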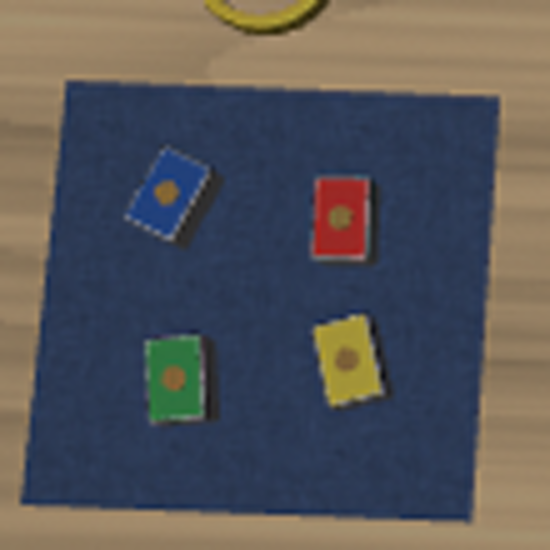

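View pics/z2.png

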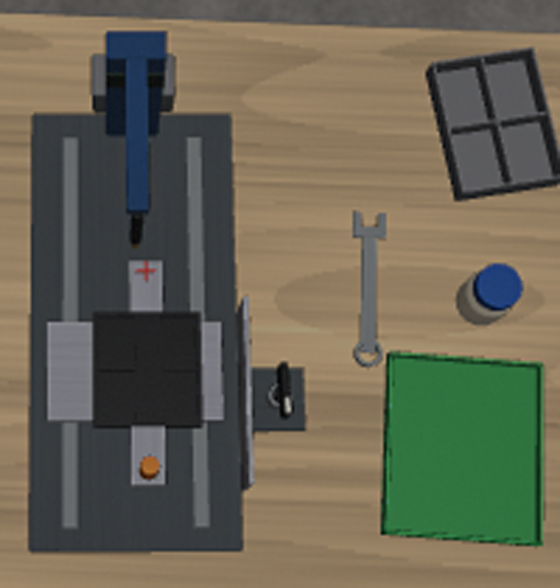

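```bash
python3 - <<'E'
from h import *
m=viewer.camera_model("wrist"); c=-m["R"].T@m["t"]; p,R,o=pose()
print("cam in tool",R.inv().apply(c-p),"axes in tool\n",(R.inv().as_matrix()@m["R"].T).round(3))
for a in [(.46,-.3,.28),(.46,0,.3),(.45,.31,.28)]: rows(a,0.0)
E
```

```text
cam in tool [ 0.07973103  0.00031784 -0.14409327] axes in tool
 [[-0.    -0.95  -0.311]
 [ 1.    -0.001  0.001]
 [-0.001 -0.311  0.95 ]]
shift [ 0.365  -0.1645 -0.0489] rot [-8.000e-04  1.000e-04  2.658e-01]  heading 0.2658 pos [ 0.151  -0.5546  0.231 ] t 0.15
shift [ 0.4438 -0.454  -0.0687] rot [-8.000e-04  1.000e-04  2.658e-01]  heading 0.2658 pos [ 0.151  -0.5546  0.231 ] t 0.15
shift [ 0.5156 -0.7557 -0.0485] rot [-8.000e-04  1.000e-04  2.658e-01]  heading 0.2658 pos [ 0.151  -0.5546  0.231 ] t 0.15
```

```bash
python3 -m jog '0.1 -0.04 -0.03 0 0 -0.1 1;0.2 -0.09 -0.05 0 0 -0.3 1;0.3 -0.13 -0.05 0 0 -0.5 1;0.365 -0.165 -0.05 0 0 -0.7 1;0.365 -0.165 -0.05 0 0 -0.9 1;0.365 -0.165 -0.05 0 0 -1 1;0.4 -0.3 -0.06 0 0 -1.2 1;0.46 -0.4 -0.07 0 0 -1.4 1;0.46 -0.4 -0.07 0 0 -1.6 1;0.46 -0.4 -0.07 0 0 -1.8 1;0.46 -0.4 -0.07 0 0 -2 1;0.46 -0.4 -0.07 0 0 -2.1 1'
python3 - <<'E'
from h import *
rows((.5,-.06,.3),np.pi)
E
```

```text
clock: 1.65
position: [0.4901, -0.0458, 0.3015]
ee_rot: [0.0, 0.374, 0.927, 0.0]
force: [0.6, -1.6, -0.7]
gripper_width: 1.0
shift [-0.017  -0.0034  0.0015] rot [ 0.0008  0.     -0.7666]  heading 2.375 pos [ 0.4901 -0.0458  0.3015] t 1.65
```

```bash
python3 -m jog '-0.017 -0.003 0 0 0 -0.18 1;-0.017 -0.003 0 0 0 -0.36 1;-0.017 -0.003 0 0 0 -0.54 1;-0.017 -0.003 0 0 0 -0.7 1;-0.017 -0.003 0 0 0 -0.766 1;-0.017 -0.003 0 0 0 -0.766 1'
python3 - <<'E'
from h import *
shot("wrist","w1")
E
```

```text
clock: 2.4
position: [0.4998, -0.0622, 0.3011]
ee_rot: [-0.0, 0.005, 1.0, 0.0]
force: [-1.4, 0.1, -0.5]
gripper_width: 1.002
```

View pics/w1.png

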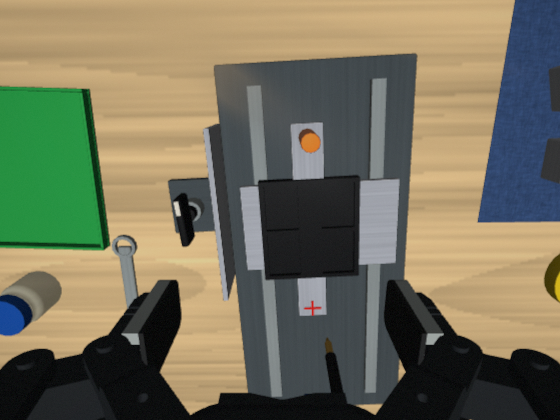

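```bash
python3 - <<'E'
from h import *
im,m=shot("wrist"); im=cv2.imread("pics/w1.png")
a=cv2.resize(im[110:330,165:425],None,fx=3,fy=2.7,interpolation=cv2.INTER_CUBIC); cv2.imwrite("pics/z3.png",a)
# red cross, orange centroid
hsv=cv2.cvtColor(im,cv2.COLOR_BGR2HSV)
r=((hsv[...,0]<6)|(hsv[...,0]>174))&(hsv[...,1]>150)&(hsv[...,2]>120)
o=(hsv[...,0]>6)&(hsv[...,0]<16)&(hsv[...,1]>190)&(hsv[...,2]>120)
for n,k,z,b in [("cross",r,.04,(280,290,345,325)),("handle",o,.092,(290,120,330,165))]:
    v,u=np.nonzero(k[b[1]:b[3],b[0]:b[2]]); u=u+b[0];v=v+b[1]
    print(n,len(u),u.mean(),v.mean(),p2w(m,u.mean(),v.mean(),z).round(4))
for n,u,v,z in [("probe",327,338,.086),("b1",216,66,.012),("b2",416,55,.012),("t1",260,181,.046),("t2",358,176,.046),("t3",358,274,.046),("t4",266,278,.046)]: print(n,p2w(m,u,v,z).round(4))
E
```

```text
cross 39 312.8974358974359 307.97435897435895 [ 0.6844 -0.0248  0.04  ]
handle 245 310.1795918367347 142.57142857142858 [ 0.4631 -0.035   0.092 ]
probe [ 0.6962 -0.0113  0.086 ]
b1 [ 0.3861 -0.1365  0.012 ]
b2 [0.3773 0.0883 0.012 ]
t1 [ 0.5117 -0.0886  0.046 ]
t2 [0.5071 0.0236 0.046 ]
t3 [0.6321 0.0304 0.046 ]
t4 [ 0.6364 -0.0849  0.046 ]
```

View pics/z3.png

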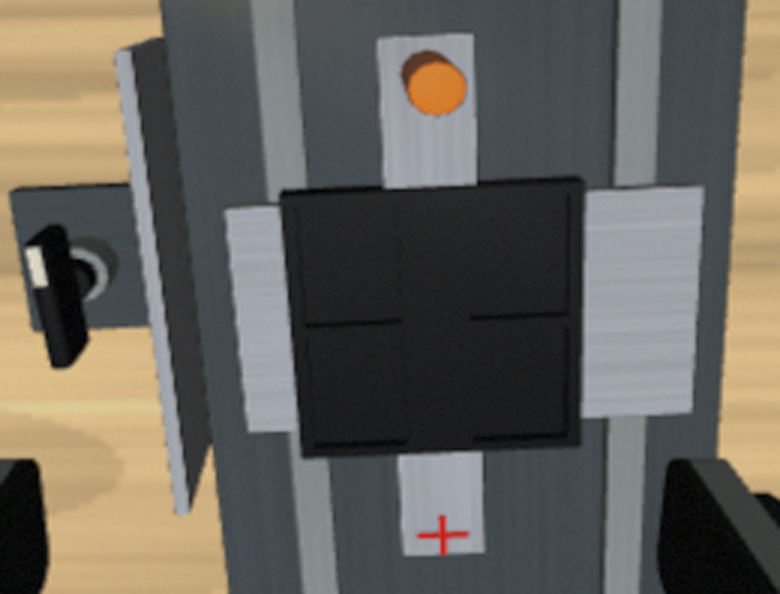

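```bash
python3 - <<'E'
from h import *
rows((.43,.32,.26),np.pi)
E
```

```text
shift [0.0742 0.3812 0.0413] rot [ 0.0001 -0.0002 -0.0115]  heading 3.1301 pos [ 0.4998 -0.0621  0.3013] t 2.5
```

```bash
python3 -m jog '0.01 0.06 0 0 0 0 1;0.02 0.12 0.01 0 0 0 1;0.035 0.18 0.02 0 0 0 1;0.05 0.24 0.03 0 0 0 1;0.06 0.3 0.04 0 0 0 1;0.074 0.36 0.04 0 0 -0.01 1;0.074 0.38 0.04 0 0 -0.011 1;0.074 0.381 0.041 0 0 -0.0115 1;0.074 0.381 0.041 0 0 -0.0115 1'
python3 - <<'E'
from h import *
im,m=shot("wrist","w2")
np.save("w2m.npy",m,allow_pickle=True)
hsv=cv2.cvtColor(im,cv2.COLOR_BGR2HSV)
for n,lo,hi in [("red",174,6),("yellow",22,35),("blue",108,118),("green",50,75)]:
    h=hsv[...,0]; k=((h>=lo)|(h<=hi)) if lo>hi else ((h>=lo)&(h<=hi))
    k=(k&(hsv[...,1]>150)&(hsv[...,2]>90)).astype(np.uint8)
    nn,l,s,c=cv2.connectedComponentsWithStats(k)
    for i in range(1,nn):
        if 300<s[i,4]<5000:
            v,u=np.nonzero(l==i); W=np.array([p2w(m,a,b,.036)[:2] for a,b in zip(u,v)],dtype=np.float32)
            r=cv2.minAreaRect(W); print(n,s[i],np.array(r[0]).round(4),np.array(r[1]).round(4),r[2])
E
```

```text
clock: 3.62
position: [0.4298, 0.3188, 0.2602]
ee_rot: [-0.0, -0.0, 1.0, -0.0]
force: [-0.5, 0.3, -0.6]
gripper_width: 0.998
red [234 216  28  39 866] [0.4966 0.2794] [0.0456 0.0293] 1.4829590320587158
yellow [ 215  134   40   49 1111] [0.4115 0.2686] [0.0454 0.0293] 16.60672378540039
yellow [ 269  318   69   58 1197] [0.6465 0.3438] [0.0851 0.0849] 0.09205252677202225
blue [322 222  41  44 827] [0.5073 0.3849] [0.0291 0.0449] 65.2579574584961
green [ 317  121   32   47 1051] [0.3966 0.3698] [0.0447 0.0287] 8.234963417053223
```

View pics/w2.png

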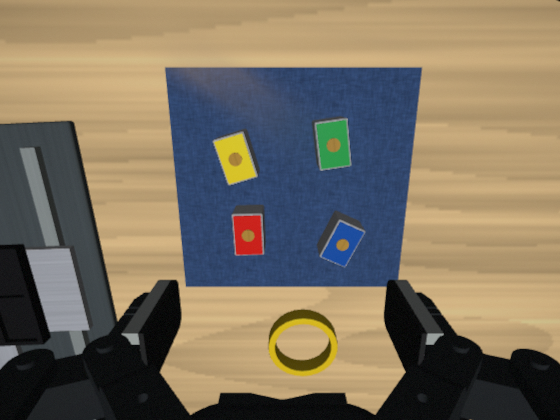

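```bash
cat >> h.py <<'E'
HUES=[("red",174,6),("yellow",22,35),("blue",106,120),("green",50,75)]
def cells(im,m,z,lim=(150,20000),s0=150,v0=90):
    hsv=cv2.cvtColor(im,cv2.COLOR_BGR2HSV); out={}
    for n,lo,hi in HUES:
        h=hsv[...,0]; k=((h>=lo)|(h<=hi)) if lo>hi else ((h>=lo)&(h<=hi))
        k=(k&(hsv[...,1]>s0)&(hsv[...,2]>v0)).astype(np.uint8)
        cs,_=cv2.findContours(k,cv2.RETR_EXTERNAL,cv2.CHAIN_APPROX_NONE)
        for c in cs:
            f=np.zeros_like(k); cv2.drawContours(f,[cv2.convexHull(c)],-1,1,-1)
            if not lim[0]<f.sum()<lim[1]: continue
            v,u=np.nonzero(f); W=np.array([p2w(m,a,b,z)[:2] for a,b in zip(u,v)])
            C=np.cov(W.T); w,V=np.linalg.eigh(C); d=V[:,1]; d=d*np.sign(d[0])
            sz=np.sqrt(12*w[::-1])
            out.setdefault(n,[]).append((W.mean(0).round(4),round(float(np.arctan2(d[1],d[0])),3),sz.round(4),(u.mean().round(1),v.mean().round(1))))
    return out
E
python3 - <<'E'
from h import *
m=np.load("w2m.npy",allow_pickle=True).item()
for k,v in cells(cv2.imread("pics/w2.png"),m,.036).items(): print(k,*v,sep="\n  ")
E
```

```text
red
  (array([0.4962, 0.2794]), 0.017, array([0.0457, 0.0299]), (np.float64(247.6), np.float64(234.6)))
yellow
  (array([0.6454, 0.3434]), 0.181, array([0.076 , 0.0752]), (np.float64(302.7), np.float64(346.4)))
  (array([0.4111, 0.2685]), 0.289, array([0.0459, 0.03  ]), (np.float64(234.7), np.float64(158.3)))
blue
  (array([0.507, 0.385]), -0.427, array([0.0459, 0.03  ]), (np.float64(342.1), np.float64(243.7)))
green
  (array([0.3963, 0.3698]), 0.146, array([0.0452, 0.0294]), (np.float64(332.8), np.float64(143.9)))
```

```bash
python3 - <<'E'
from h import *
rows((.4962,.2794,.012),np.pi+.017)
E
```

```text
shift [-0.0662 -0.0391  0.2484] rot [-0.0005  0.0001 -0.0171]  heading 3.1415 pos [0.43   0.3186 0.2603] t 3.675
```

```bash
python3 -m jog '-0.04 -0.025 0.05 0 0 -0.017 1;-0.066 -0.039 0.1 0 0 -0.017 1;-0.066 -0.039 0.15 0 0 -0.017 1;-0.066 -0.039 0.2 0 0 -0.017 1;-0.066 -0.039 0.23 0 0 -0.017 1;-0.066 -0.039 0.248 0 0 -0.017 1;-0.066 -0.039 0.248 0 0 -0.017 1;-0.066 -0.039 0.248 0 0 -0.017 0;-0.066 -0.039 0.248 0 0 -0.017 0;-0.066 -0.039 0.248 0 0 -0.017 0;-0.066 -0.039 0.248 0 0 -0.017 0;-0.066 -0.039 0.248 0 0 -0.017 0'
```

```text
clock: 5.18
position: [0.496, 0.2809, 0.0132]
ee_rot: [0.0, -0.009, 1.0, 0.0]
force: [-1.1, -2.4, 11.4]
gripper_width: 0.383
```

```bash
python3 - <<'E'
from h import *
print(bot.observe()["force"],bot.observe()["gripper_width"])
a=.042;c,s=np.cos(a),np.sin(a); mid=np.array([.573,-.030])
for i,(x,y) in enumerate([(-.03,.033),(-.03,-.033),(.03,.033),(.03,-.033)]): print(i,mid+[c*x-s*y,s*x+c*y])
E
```

```text
[-1.09578413 -2.43983791 11.4183291 ] 0.3830251941114266
0 [0.54164086 0.00171127]
1 [ 0.54441205 -0.06423053]
2 [0.60158795 0.00423053]
3 [ 0.60435914 -0.06171127]
```

```bash
python3 - <<'E'
from h import *
rows((.6044,-.0617,.14),np.pi+.042)
E
```

```text
shift [-0.1022 -0.3445 -0.1269] rot [ 0.0004  0.001  -0.0234]  heading -3.123 pos [0.496  0.2809 0.0132] t 5.175
```

```bash
python3 -m jog '0 0 -0.04 0 0 0 0;0 0 -0.09 0 0 0 0;-0.02 -0.04 -0.126 0 0 0 0;-0.03 -0.09 -0.127 0 0 -0.01 0;-0.05 -0.14 -0.127 0 0 -0.02 0;-0.06 -0.19 -0.127 0 0 -0.02 0;-0.08 -0.24 -0.127 0 0 -0.023 0;-0.1 -0.29 -0.127 0 0 -0.023 0;-0.102 -0.33 -0.127 0 0 -0.023 0;-0.102 -0.344 -0.127 0 0 -0.023 0;-0.102 -0.344 -0.127 0 0 -0.023 0;-0.102 -0.344 -0.127 0 0 -0.023 0'
python3 - <<'E'
from h import *
im,m=shot("wrist","w3"); p,R,o=pose(); print(p,heading(),o["gripper_width"],o["force"])
for k,v in cells(im,m,p[2]-.012+.036).items(): print(k,*v,sep="\n  ")
E
```

```text
clock: 6.68
position: [0.604, -0.0596, 0.1395]
ee_rot: [0.0, -0.022, 1.0, 0.0]
force: [-0.0, 0.9, -1.9]
gripper_width: 0.389
[ 0.60408136 -0.0596404   0.13951006] -3.098031979212664 0.384880573148316 [ 0.23631369 -0.15852151 -0.82428594]
red
  (array([ 0.6031, -0.0602]), 0.052, array([0.0463, 0.0302]), (np.float64(282.1), np.float64(308.0)))
```

View pics/w3.png

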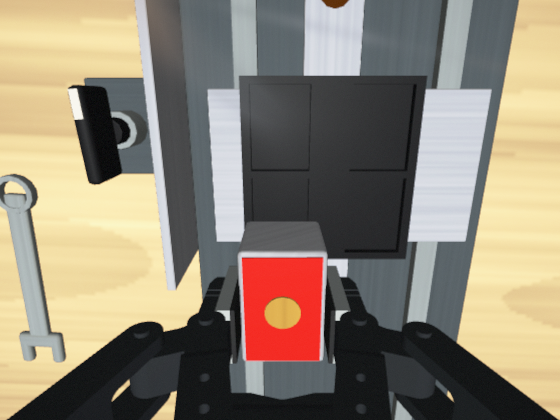

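```bash
cat >> h.py <<'E'
def tray_overlay(im,m,mid,a,z=.046):
    im=im.copy();c,s=np.cos(a),np.sin(a)
    P=lambda x,y,z:w2p(m,[mid[0]+c*x-s*y,mid[1]+s*x+c*y,z])
    def poly(cx,cy,w,h,z,col):
        q=np.array([P(cx+i*w/2,cy+j*h/2,z) for i,j in((-1,-1),(-1,1),(1,1),(1,-1))])
        cv2.polylines(im,[np.round(q*16).astype(np.int32)],True,col,1,cv2.LINE_AA,4)
    poly(0,0,.125,.117,z,(0,255,255))
    for x in(-.03,.03):
        for y in(-.033,.033): poly(x,y,.055,.039,z,(0,255,0))
    for x,y,z in((-.11,0,.092),(.11,0,.04)): cv2.circle(im,tuple(np.round(P(x,y,z)*16).astype(int)),40,(255,0,255),1,cv2.LINE_AA,4)
    return im
E
python3 - <<'E'
from h import *
im,m=shot("wrist"); im=tray_overlay(im,m,(.573,-.030),.042)
cv2.imwrite("pics/o1.png",cv2.resize(im[0:290,190:520],None,fx=2.0,fy=2.0,interpolation=cv2.INTER_CUBIC))
E
```

```text
(no output)
```

View pics/o1.png

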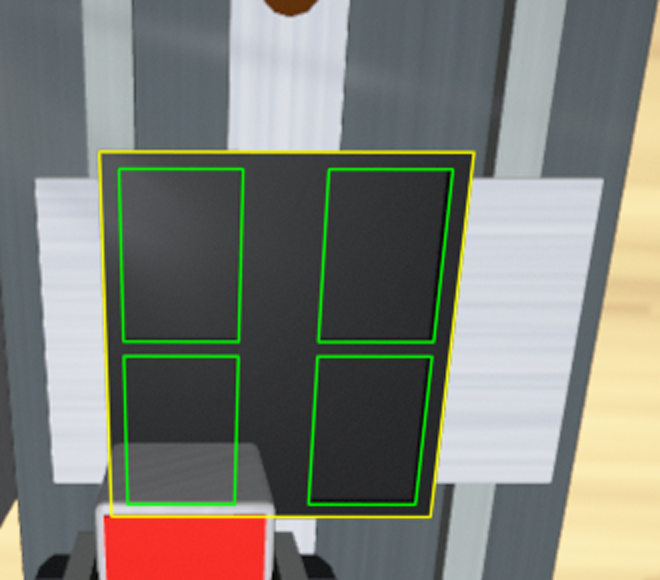

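```bash
python3 -m jog '-0.001 -0.002 0.04 0 0 0 0;-0.001 -0.002 0.07 0 0 0 0;-0.001 -0.002 0.08 0 0 0 0;-0.001 -0.002 0.083 0 0 0 0;-0.001 -0.002 0.0855 0 0 0 0;-0.001 -0.002 0.0855 0 0 0 0'
python3 - <<'E'
from h import *
im,m=shot("wrist","w4"); p,R,o=pose(); print(p,heading(),o["gripper_width"],o["force"])
E
```

```text
clock: 7.52
position: [0.6054, -0.0632, 0.0544]
ee_rot: [0.0, -0.021, 1.0, -0.0]
force: [-0.5, 1.3, -0.6]
gripper_width: 0.385
[ 0.60538859 -0.06321168  0.05440172] -3.0999868304770786 0.3897475914222525 [-0.20475949 -0.2053443  -1.23924747]
```

View pics/w4.png

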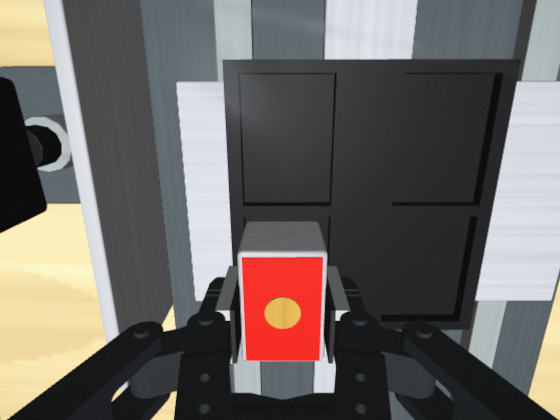

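```bash
python3 -m jog '0 0.0015 0.0005 0 0 0 0;0 0.0015 0.001 0 0 0 0;0 0.0015 0.001 0 0 0 0.3;0 0.0015 0.001 0 0 0 0.45;0 0.0015 0.001 0 0 0 0.55;0 0.0015 0.001 0 0 0 0.6;0 0.0015 -0.02 0 0 0 0.6;0 0.0015 -0.06 0 0 0 0.6;0 0.0015 -0.1 0 0 0 0.6;0 0.0015 -0.1 0 0 0 0.6'
python3 - <<'E'
from h import *
im,m=shot("wrist","w5"); p,R,o=pose(); print(p,heading(),o["gripper_width"],o["force"])
for k,v in cells(im,m,.076).items(): print(k,*v,sep="\n  ")
im=tray_overlay(im,m,(.573,-.030),.042);cv2.imwrite("pics/w5.png",im)
rows((.4111,.2685,.15),np.pi+.289)
rows((.4111,.2685,.014),np.pi+.289)
E
```

```text
clock: 8.82
position: [0.6062, -0.0615, 0.1578]
ee_rot: [0.002, -0.021, 1.0, 0.0]
force: [0.5, -0.2, -0.7]
gripper_width: 0.601
[ 0.60555894 -0.06169957  0.1558802 ] -3.0999608090722544 0.5977027987547867 [-0.61322439  0.10365211 -0.82464123]
red
  (array([ 0.6623, -0.0308]), 0.737, array([0.0141, 0.0139]), (np.float64(322.1), np.float64(295.1)))
  (array([ 0.6048, -0.0622]), 0.045, array([0.0454, 0.0299]), (np.float64(282.0), np.float64(218.2)))
shift [0.1806 0.338  0.0053] rot [-0.0005  0.0025 -0.2474]  heading -3.1 pos [ 0.6056 -0.0617  0.1559] t 8.875
shift [0.1809 0.338  0.1413] rot [-0.0005  0.0025 -0.2474]  heading -3.1 pos [ 0.6056 -0.0617  0.1559] t 8.875
```

View pics/w5.png

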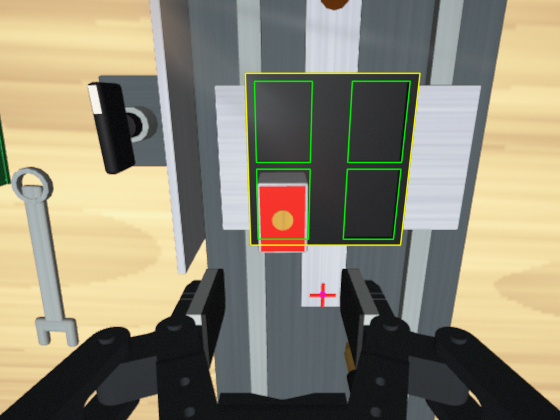

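```bash
python3 -m jog '0.02 0.05 0 0 0 -0.1 1;0.05 0.1 0 0 0 -0.2 1;0.08 0.15 0 0 0 -0.247 1;0.11 0.2 0 0 0 -0.247 1;0.14 0.25 -0.02 0 0 -0.247 1;0.16 0.3 -0.04 0 0 -0.247 1;0.18 0.338 -0.04 0 0 -0.247 1;0.18 0.338 -0.04 0 0 -0.247 1;0.18 0.338 -0.04 0 0 -0.247 1'
python3 - <<'E'
from h import *
im,m=shot("wrist","w6"); p,R,o=pose(); print(p,heading(),o["gripper_width"],o["force"])
for k,v in cells(im,m,.036).items(): print(k,*v,sep="\n  ")
E
```

```text
clock: 10.0
position: [0.4114, 0.2678, 0.1936]
ee_rot: [-0.0, -0.144, 0.99, -0.0]
force: [-0.0, -0.3, 0.1]
gripper_width: 1.0
[0.41157248 0.26748031 0.19358975] -2.854032098799836 1.0032270857618781 [-0.37786357 -1.37690184  0.0453736 ]
yellow
  (array([0.6146, 0.3307]), -1.252, array([0.06  , 0.0214]), (np.float64(285.4), np.float64(386.6)))
  (array([0.4113, 0.269 ]), 0.294, array([0.046 , 0.0296]), (np.float64(284.5), np.float64(192.8)))
blue
  (array([0.5089, 0.3838]), -0.18, array([0.0435, 0.0285]), (np.float64(367.7), np.float64(316.8)))
green
  (array([0.3964, 0.3702]), 0.148, array([0.0457, 0.0299]), (np.float64(398.4), np.float64(208.7)))
```

View pics/w6.png

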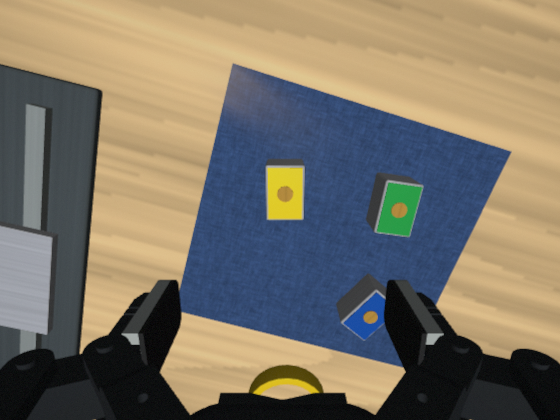

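```bash
python3 -m jog '0 0.001 0.06 0 0 0 1;0 0.001 0.12 0 0 0 1;0 0.001 0.15 0 0 0 1;0 0.001 0.17 0 0 0 1;0 0.001 0.18 0 0 0 1;0 0.001 0.18 0 0 0 1;0 0.001 0.18 0 0 0 0;0 0.001 0.18 0 0 0 0;0 0.001 0.18 0 0 0 0;0 0.001 0.18 0 0 0 0;0 0.001 0.18 0 0 0 0'
python3 - <<'E'
from h import *
p,R,o=pose()
rows((.6016,.0042,.14),np.pi+.042)
E
```

```text
clock: 11.42
position: [0.4111, 0.2695, 0.0144]
ee_rot: [0.0, -0.144, 0.99, 0.0]
force: [-1.3, -1.0, 11.6]
gripper_width: 0.381
shift [-0.1072 -0.3085 -0.1255] rot [2.000e-04 8.000e-04 2.466e-01]  heading -2.853 pos [0.4111 0.2695 0.0144] t 11.425
```

```bash
python3 -m jog '0 0 -0.04 0 0 0 0;0 0 -0.09 0 0 0 0;-0.02 -0.04 -0.125 0 0 0.05 0;-0.03 -0.08 -0.126 0 0 0.1 0;-0.05 -0.13 -0.126 0 0 0.15 0;-0.06 -0.18 -0.126 0 0 0.2 0;-0.08 -0.23 -0.126 0 0 0.246 0;-0.1 -0.27 -0.126 0 0 0.246 0;-0.107 -0.3 -0.126 0 0 0.246 0;-0.107 -0.3085 -0.126 0 0 0.246 0;-0.107 -0.3085 -0.126 0 0 0.246 0;-0.107 -0.3085 -0.126 0 0 0.246 0'
python3 - <<'E'
from h import *
im,m=shot("wrist","w7"); p,R,o=pose(); print(p,heading(),o["gripper_width"],o["force"])
for k,v in cells(im,m,p[2]-.014+.036).items(): print(k,*v,sep="\n  ")
rows((.6016,.0042,.056),np.pi+.042)
im=tray_overlay(im,m,(.573,-.030),.042);cv2.imwrite("pics/w7.png",im)
E
```

```text
clock: 12.92
position: [0.6009, 0.0053, 0.14]
ee_rot: [-0.0, -0.022, 1.0, 0.0]
force: [-0.7, -0.3, -1.2]
gripper_width: 0.384
[0.60097638 0.00529889 0.14000009] -3.09740487096237 0.38045898949912704 [ 0.45493402  0.33921671 -1.35525356]
red
  (array([ 0.5704, -0.0363]), 0.047, array([0.0271, 0.0179]), (np.float64(174.2), np.float64(231.6)))
yellow
  (array([0.601 , 0.0048]), 0.052, array([0.0465, 0.0303]), (np.float64(282.1), np.float64(307.6)))
shift [-0.0006 -0.0012  0.084 ] rot [ 0.0004 -0.      0.0022]  heading -3.0974 pos [0.601  0.0053 0.14  ] t 12.975
```

View pics/w7.png

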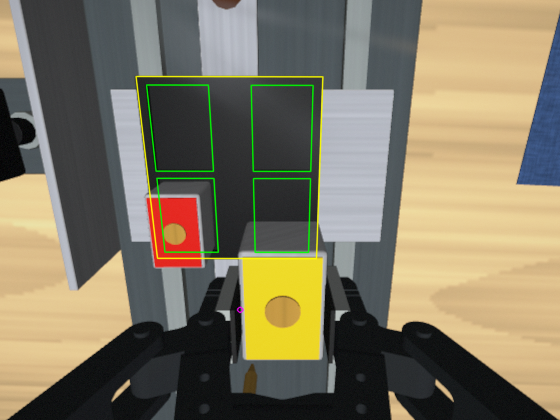

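```bash
python3 -m jog '0 0 0.04 0 0 0 0;0 0 0.07 0 0 0 0;0 0 0.08 0 0 0 0;0 0 0.083 0 0 0 0;0 0 0.085 0 0 0 0;0 0 0.085 0 0 0 0'
python3 - <<'E'
from h import *
p,R,o=pose(); print(p,heading(),o["gripper_width"],o["force"])
E
```

```text
clock: 13.72
position: [0.6016, 0.0042, 0.0555]
ee_rot: [0.0, -0.021, 1.0, 0.0]
force: [-0.3, -0.9, -2.8]
gripper_width: 0.385
[0.60156158 0.00424518 0.0554777 ] -3.0989268418896203 0.38512928717077644 [-0.29306393 -0.91177923 -2.83238347]
```

```bash
python3 -m jog '0 0 0.0005 0 0 0 0;0 0 0.0005 0 0 0 0.3;0 0 0.0005 0 0 0 0.45;0 0 0.0005 0 0 0 0.55;0 0 0.0005 0 0 0 0.6;0 0 -0.02 0 0 0 0.6;0 0 -0.06 0 0 0 0.6;0 0 -0.1 0 0 0 0.6;0 0 -0.1 0 0 0 0.6'
python3 - <<'E'
from h import *
im,m=shot("wrist","w8"); p,R,o=pose(); print(p,heading(),o["gripper_width"],o["force"])
for k,v in cells(im,m,.076).items(): print(k,*v,sep="\n  ")
im=tray_overlay(im,m,(.573,-.030),.042);cv2.imwrite("pics/w8.png",im)
rows((.507,.385,.19),np.pi-.427)
E
```

```text
clock: 14.85
position: [0.6024, 0.0046, 0.1588]
ee_rot: [0.002, -0.021, 1.0, 0.0]
force: [-0.3, -0.0, -1.0]
gripper_width: 0.598
[0.60172969 0.00421913 0.15686544] -3.098957359299894 0.6021993900704277 [-0.8865113   0.41606875 -0.0618969 ]
red
  (array([ 0.6618, -0.022 ]), -1.549, array([0.0137, 0.0133]), (np.float64(243.0), np.float64(295.5)))
  (array([ 0.6048, -0.0628]), 0.048, array([0.0458, 0.0304]), (np.float64(183.3), np.float64(219.1)))
yellow
  (array([0.6011, 0.0035]), 0.042, array([0.0457, 0.0302]), (np.float64(281.5), np.float64(218.0)))
shift [ 0.0783  0.3845 -0.0333] rot [0.0006 0.0025 0.4696]  heading -3.099 pos [0.6017 0.0042 0.1569] t 14.9
```

View pics/w8.png

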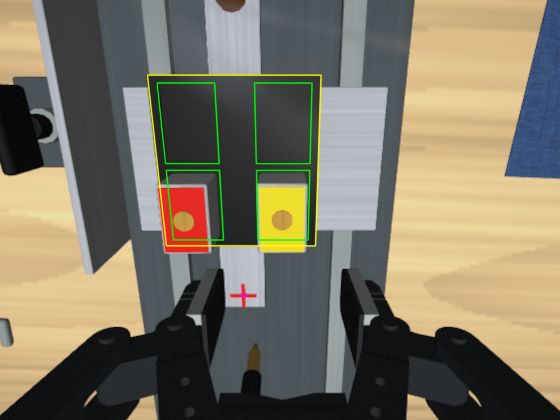

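```bash
python3 -m jog '0.01 0.05 -0.01 0 0 0.1 1;0.02 0.1 -0.02 0 0 0.2 1;0.03 0.15 -0.03 0 0 0.3 1;0.05 0.2 -0.033 0 0 0.4 1;0.06 0.25 -0.033 0 0 0.47 1;0.07 0.3 -0.033 0 0 0.47 1;0.078 0.35 -0.033 0 0 0.47 1;0.078 0.3845 -0.033 0 0 0.47 1;0.078 0.3845 -0.033 0 0 0.47 1;0.078 0.3845 -0.033 0 0 0.47 1'
python3 - <<'E'
from h import *
im,m=shot("wrist","w9"); p,R,o=pose(); print(p,heading(),o["gripper_width"],o["force"])
for k,v in cells(im,m,.036).items(): print(k,*v,sep="\n  ")
b=cells(im,m,.036)["blue"][0]
rows((*b[0],.014),np.pi+b[1])
E
```

```text
clock: 16.15
position: [0.507, 0.3843, 0.1875]
ee_rot: [-0.0, 0.212, 0.977, -0.0]
force: [-0.5, 0.4, 0.3]
gripper_width: 1.001
[0.5072246  0.38397511 0.18772569] 2.713425326066342 1.0017240064597082 [0.70917411 0.37658993 1.04889272]
yellow
  (array([0.6467, 0.3481]), -0.288, array([0.0755, 0.0742]), (np.float64(308.3), np.float64(333.0)))
blue
  (array([0.5063, 0.3847]), -0.414, array([0.0451, 0.0296]), (np.float64(283.1), np.float64(192.7)))
green
  (array([0.3958, 0.3694]), 0.143, array([0.0456, 0.0293]), (np.float64(206.3), np.float64(75.4)))
shift [0.0012 0.0004 0.1737] rot [-0.0007  0.0001 -0.0142]  heading 2.7134 pos [0.5072 0.384  0.1877] t 16.2
```

View pics/w9.png

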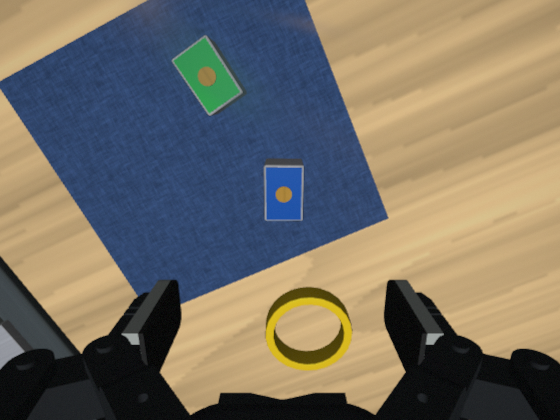

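```bash
python3 -m jog '0.001 0 0.06 0 0 -0.01 1;0.001 0 0.12 0 0 -0.01 1;0.001 0 0.15 0 0 -0.01 1;0.001 0 0.165 0 0 -0.01 1;0.001 0 0.174 0 0 -0.01 1;0.001 0 0.174 0 0 -0.01 1;0.001 0 0.174 0 0 -0.01 0;0.001 0 0.174 0 0 -0.01 0;0.001 0 0.174 0 0 -0.01 0;0.001 0 0.174 0 0 -0.01 0;0.001 0 0.174 0 0 -0.01 0'
python3 - <<'E'
from h import *
p,R,o=pose()
rows((.5444,-.0642,.15),np.pi+.042)
E
```

```text
clock: 17.58
position: [0.5063, 0.3856, 0.0145]
ee_rot: [0.0, 0.207, 0.978, 0.0]
force: [-0.5, -0.5, 7.4]
gripper_width: 0.384
shift [-0.2173 -0.3956 -0.1358] rot [ 0.0007  0.0006 -0.4594]  heading 2.7242 pos [0.5063 0.3856 0.0145] t 17.575
```

```bash
python3 -m jog '0 0 -0.04 0 0 0 0;0 0 -0.09 0 0 0 0;-0.02 -0.04 -0.13 0 0 -0.05 0;-0.05 -0.09 -0.136 0 0 -0.15 0;-0.08 -0.14 -0.136 0 0 -0.25 0;-0.11 -0.19 -0.136 0 0 -0.35 0;-0.14 -0.24 -0.136 0 0 -0.45 0;-0.16 -0.29 -0.136 0 0 -0.46 0;-0.19 -0.34 -0.136 0 0 -0.46 0;-0.21 -0.38 -0.136 0 0 -0.46 0;-0.217 -0.3955 -0.136 0 0 -0.46 0;-0.217 -0.3955 -0.136 0 0 -0.46 0'
python3 -m jog '0 0 0 0 0 0 0;0 0 0 0 0 0 0'
python3 - <<'E'
from h import *
im,m=shot("wrist","w10"); p,R,o=pose(); print(p,heading(),o["gripper_width"],o["force"])
for k,v in cells(im,m,p[2]-.014+.036).items(): print(k,*v,sep="\n  ")
rows((.5444,-.0642,.055),np.pi+.042)
im=tray_overlay(im,m,(.573,-.030),.042);cv2.imwrite("pics/w10.png",im)
E
```

```text
clock: 19.08
position: [0.544, -0.0645, 0.1498]
ee_rot: [-0.0, -0.021, 1.0, 0.0]
force: [-0.1, 0.8, -1.4]
gripper_width: 0.388
clock: 19.32
position: [0.5442, -0.0628, 0.1499]
ee_rot: [0.0, -0.022, 1.0, 0.0]
force: [0.0, 0.8, -2.3]
gripper_width: 0.387
[ 0.54417553 -0.06306878  0.14989567] -3.0973810681225595 0.38479267415787666 [ 0.61466914  1.47048159 -0.01295202]
red
  (array([ 0.5714, -0.0468]), -1.544, array([0.0078, 0.0053]), (np.float64(318.5), np.float64(365.7)))
yellow
  (array([ 0.5382, -0.0255]), 0.451, array([0.0225, 0.0133]), (np.float64(379.0), np.float64(298.5)))
blue
  (array([ 0.5443, -0.0633]), 0.034, array([0.0466, 0.0303]), (np.float64(282.2), np.float64(307.5)))
green
  (array([ 0.5067, -0.1638]), -0.041, array([0.0361, 0.001 ]), (np.float64(7.7), np.float64(206.3)))
shift [-0.0002 -0.0012  0.0949] rot [0.0003 0.0001 0.0022]  heading -3.0974 pos [ 0.5442 -0.0631  0.1499] t 19.375
```

View pics/w10.png

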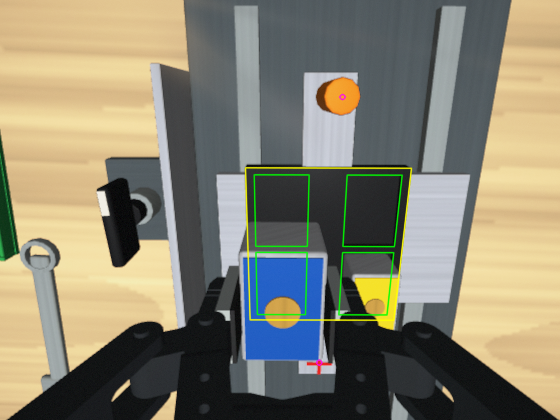

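```bash
python3 -m jog '0 0 0.04 0 0 0 0;0 0 0.08 0 0 0 0;0 0 0.09 0 0 0 0;0 0 0.093 0 0 0 0;0 0 0.095 0 0 0 0;0 0 0.095 0 0 0 0'
python3 - <<'E'
from h import *
p,R,o=pose(); print(p,heading(),o["gripper_width"],o["force"])
E
```

```text
clock: 20.12
position: [0.5445, -0.0641, 0.0556]
ee_rot: [0.001, -0.021, 1.0, -0.0]
force: [0.3, -1.0, -1.0]
gripper_width: 0.386
[ 0.54447057 -0.06413684  0.05558198] -3.0990968855917727 0.38564081333316597 [ 0.31959919 -0.9520449  -1.04178725]
```

```bash
python3 -m jog '0 0 0.0005 0 0 0 0;0 0 0.0005 0 0 0 0.3;0 0 0.0005 0 0 0 0.45;0 0 0.0005 0 0 0 0.55;0 0 0.0005 0 0 0 0.6;0 0 -0.02 0 0 0 0.6;0 0 -0.06 0 0 0 0.6;0 0 -0.1 0 0 0 0.6;0 0 -0.1 0 0 0 0.6'
python3 - <<'E'
from h import *
im,m=shot("wrist","w11"); p,R,o=pose(); print(p,heading(),o["gripper_width"],o["force"])
for k,v in cells(im,m,.076).items(): print(k,*v,sep="\n  ")
rows((.396,.37,.19),np.pi+.145)
E
```

```text
clock: 21.25
position: [0.545, -0.0641, 0.1572]
ee_rot: [0.002, -0.021, 1.0, -0.0]
force: [-0.1, -0.2, -0.6]
gripper_width: 0.601
[ 0.5444111  -0.064275    0.15555201] -3.0992284833044037 0.5978870093844936 [ 0.29670595  0.33740184 -0.06601373]
red
  (array([ 0.6541, -0.031 ]), 0.819, array([0.014 , 0.0138]), (np.float64(319.9), np.float64(356.2)))
  (array([ 0.6067, -0.0641]), 0.036, array([0.0457, 0.03  ]), (np.float64(279.5), np.float64(300.7)))
yellow
  (array([0.5905, 0.0091]), 0.629, array([0.0316, 0.0183]), (np.float64(382.6), np.float64(285.0)))
blue
  (array([ 0.5443, -0.0648]), 0.039, array([0.046, 0.03 ]), (np.float64(282.1), np.float64(219.7)))
green
  (array([ 0.5589, -0.2529]), -0.125, array([0.0464, 0.0064]), (np.float64(4.0), np.float64(228.7)))
  (array([ 0.5249, -0.2411]), -0.042, array([0.0951, 0.0019]), (np.float64(11.5), np.float64(179.3)))
shift [ 0.1298  0.4402 -0.0348] rot [-0.0005  0.0015 -0.1026]  heading -3.0992 pos [ 0.5444 -0.0643  0.1556] t 21.3
```

View pics/w11.png

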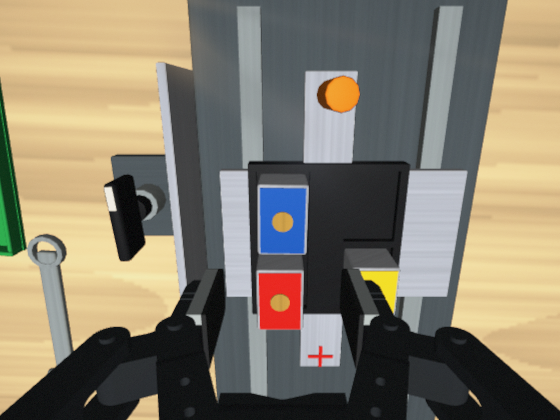

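Blue sits in pocket 1 (282,222), red behind it (280,300), yellow to the right. Now green.

```bash
python3 -m jog '0.01 0.05 -0.01 0 0 -0.1 1;0.03 0.1 -0.02 0 0 -0.1 1;0.05 0.15 -0.03 0 0 -0.1 1;0.07 0.2 -0.033 0 0 -0.1 1;0.08 0.25 -0.033 0 0 -0.1 1;0.1 0.3 -0.035 0 0 -0.1 1;0.11 0.35 -0.035 0 0 -0.1 1;0.12 0.4 -0.035 0 0 -0.1 1;0.13 0.44 -0.035 0 0 -0.1 1;0.13 0.44 -0.035 0 0 -0.1 1;0.13 0.44 -0.035 0 0 -0.1 1'
python3 - <<'E'
from h import *
im,m=shot("wrist","w12"); p,R,o=pose(); print(p,heading(),o["gripper_width"],o["force"])
for k,v in cells(im,m,.036).items(): print(k,*v,sep="\n  ")
b=cells(im,m,.036)["green"][0]
rows((*b[0],.0145),np.pi+b[1])
E
```

```text
clock: 22.68
position: [0.3955, 0.3692, 0.189]
ee_rot: [-0.0, -0.071, 0.997, -0.001]
force: [-0.2, -0.7, 0.0]
gripper_width: 1.002
[0.39579584 0.36896381 0.18924096] -2.9997645466137772 0.9999341421262338 [-0.4378375  -0.64094855  0.7112004 ]
yellow
  (array([0.619, 0.335]), -1.01, array([0.071 , 0.0358]), (np.float64(220.9), np.float64(392.4)))
green
  (array([0.3965, 0.3697]), 0.15, array([0.0454, 0.0292]), (np.float64(283.6), np.float64(194.9)))
shift [-0.0009  0.0008  0.1747] rot [-0.0011 -0.0006 -0.0082]  heading -2.9998 pos [0.3958 0.369  0.1892] t 22.725
```

View pics/w12.png

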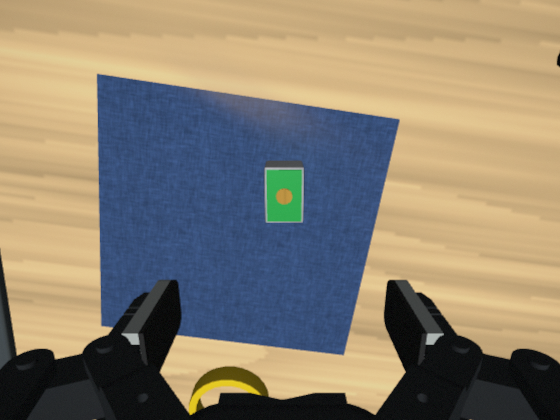

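```bash
python3 -m jog '-0.001 0.0005 0.06 0 0 -0.008 1;-0.001 0.0005 0.12 0 0 -0.008 1;-0.001 0.0005 0.15 0 0 -0.008 1;-0.001 0.0005 0.165 0 0 -0.008 1;-0.001 0.0005 0.175 0 0 -0.008 1;-0.001 0.0005 0.175 0 0 -0.008 1;-0.001 0.0005 0.175 0 0 -0.008 0;-0.001 0.0005 0.175 0 0 -0.008 0;-0.001 0.0005 0.175 0 0 -0.008 0;-0.001 0.0005 0.175 0 0 -0.008 0;-0.001 0.0005 0.175 0 0 -0.008 0'
python3 - <<'E'
from h import *
p,R,o=pose()
rows((.5416,.0015,.15),np.pi+.042)
E
```

```text
clock: 24.1
position: [0.3966, 0.3707, 0.0154]
ee_rot: [0.0, -0.075, 0.997, 0.0]
force: [-1.2, -2.3, 10.0]
gripper_width: 0.38
shift [-0.0881 -0.3867 -0.1346] rot [0.0003 0.0007 0.1086]  heading -2.991 pos [0.3966 0.3707 0.0154] t 24.1
```

```bash
python3 -m jog '0 0 -0.04 0 0 0 0;0 0 -0.09 0 0 0 0;-0.01 -0.04 -0.13 0 0 0.05 0;-0.02 -0.09 -0.135 0 0 0.1 0;-0.03 -0.14 -0.135 0 0 0.108 0;-0.04 -0.19 -0.135 0 0 0.108 0;-0.05 -0.24 -0.135 0 0 0.108 0;-0.06 -0.29 -0.135 0 0 0.108 0;-0.08 -0.34 -0.135 0 0 0.108 0;-0.088 -0.37 -0.135 0 0 0.108 0;-0.088 -0.387 -0.135 0 0 0.108 0;-0.088 -0.387 -0.135 0 0 0.108 0'
python3 -m jog '0 0 0 0 0 0 0;0 0 0 0 0 0 0'
python3 - <<'E'
from h import *
im,m=shot("wrist","w13"); p,R,o=pose(); print(p,heading(),o["gripper_width"],o["force"])
for k,v in cells(im,m,p[2]-.0145+.036).items(): print(k,*v,sep="\n  ")
rows((.5416,.0015,.0555),np.pi+.042)
im=tray_overlay(im,m,(.573,-.030),.042);cv2.imwrite("pics/w13.png",im)
E
```

```text
clock: 25.6
position: [0.5411, 0.0009, 0.1498]
ee_rot: [-0.0, -0.021, 1.0, 0.0]
force: [0.1, 0.8, -0.9]
gripper_width: 0.382
clock: 25.85
position: [0.5413, 0.0023, 0.15]
ee_rot: [0.0, -0.022, 1.0, 0.0]
force: [0.7, 0.7, -0.6]
gripper_width: 0.381
[0.54133264 0.00210991 0.14994897] -3.0975042372439265 0.38529152157335933 [ 1.30540448 -0.25698036 -0.93702095]
red
  (array([ 0.5696, -0.0132]), 1.472, array([0.0075, 0.0072]), (np.float64(243.6), np.float64(364.1)))
  (array([ 0.5404, -0.0382]), -0.356, array([0.0222, 0.0148]), (np.float64(181.2), np.float64(301.3)))
blue
  (array([ 0.5083, -0.0374]), 0.023, array([0.0258, 0.0171]), (np.float64(179.4), np.float64(225.2)))
green
  (array([0.5406, 0.0018]), 0.041, array([0.0461, 0.0301]), (np.float64(282.1), np.float64(305.1)))
shift [-0.0002 -0.0006  0.0944] rot [0.0002 0.0001 0.0021]  heading -3.0975 pos [0.5413 0.0021 0.1499] t 25.9
```

View pics/w13.png

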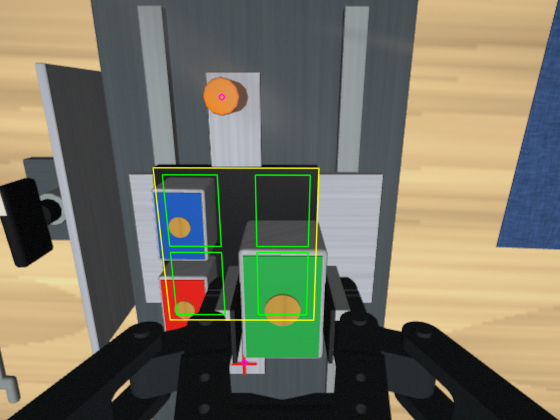

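```bash
python3 -m jog '-0.001 0 0.04 0 0 0 0;-0.001 0 0.08 0 0 0 0;-0.001 0 0.09 0 0 0 0;-0.001 0 0.093 0 0 0 0;-0.001 0 0.0945 0 0 0 0;-0.001 0 0.0945 0 0 0 0'
python3 - <<'E'
from h import *
p,R,o=pose(); print(p,heading(),o["gripper_width"],o["force"])
E
```

```text
clock: 26.65
position: [0.5429, 0.0012, 0.0561]
ee_rot: [0.001, -0.021, 1.0, 0.0]
force: [0.1, -0.2, -0.6]
gripper_width: 0.386
[0.5428503  0.00123072 0.05614125] -3.0990888163907018 0.3861069696028156 [ 0.12442636 -0.21171951 -0.59824418]
```

```bash
python3 -m jog '0.001 0 0.001 0 0 0 0;0.001 0 0.001 0 0 0 0.3;0.001 0 0.001 0 0 0 0.45;0.001 0 0.001 0 0 0 0.55;0.001 0 0.001 0 0 0 0.6;0 0 -0.02 0 0 0 0.6;0 0 -0.06 0 0 0 0.6;0 0 -0.1 0 0 0 0.6;0.04 -0.03 -0.14 0 0 0 0.6;0.04 -0.03 -0.14 0 0 0 0.6;0.04 -0.03 -0.14 0 0 0 0.6'
python3 - <<'E'
from h import *
im,m=shot("wrist","w14"); p,R,o=pose(); print(p,heading(),o["gripper_width"],o["force"])
for k,v in cells(im,m,.076).items(): print(k,*v,sep="\n  ")
im=tray_overlay(im,m,(.573,-.030),.042);cv2.imwrite("pics/w14.png",im)
shot("scene","s14")
E
```

```text
clock: 28.02
position: [0.504, -0.0305, 0.1952]
ee_rot: [0.0, -0.021, 1.0, 0.0]
force: [0.1, 0.2, -1.1]
gripper_width: 0.6
[ 0.50400371 -0.03007288  0.19479154] -3.098555949102897 0.5985031077323458 [-0.49435621  1.09459936 -0.49661242]
red
  (array([ 0.6531, -0.0265]), -1.207, array([0.0143, 0.0137]), (np.float64(280.3), np.float64(362.9)))
  (array([ 0.6077, -0.064 ]), -0.04, array([0.0462, 0.0293]), (np.float64(239.1), np.float64(318.2)))
yellow
  (array([0.6023, 0.0039]), 0.048, array([0.0469, 0.0301]), (np.float64(318.0), np.float64(315.7)))
blue
  (array([ 0.5445, -0.0651]), 0.04, array([0.0456, 0.0297]), (np.float64(238.1), np.float64(251.0)))
green
  (array([0.5425, 0.0006]), 0.034, array([0.0449, 0.0298]), (np.float64(319.4), np.float64(251.9)))
  (array([ 0.5487, -0.2532]), -0.125, array([0.0613, 0.0083]), (np.float64(4.4), np.float64(246.5)))
```

View pics/w14.png

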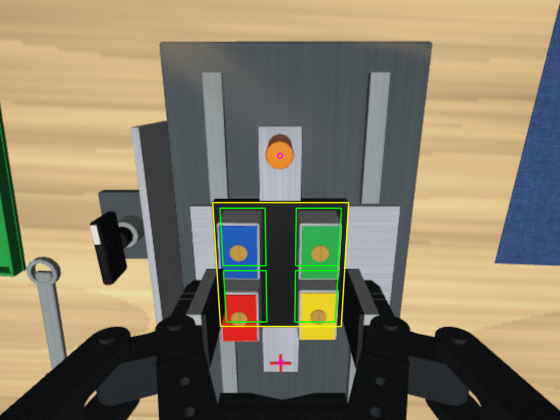

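View pics/s14.png

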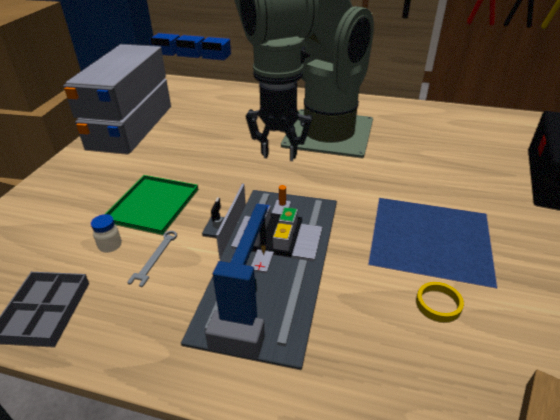

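```bash
python3 -m jog '0 0 -0.02 0 0 0.18 0.6;0 0 -0.04 0 0 0.36 0.6;0 0 -0.05 0 0 0.54 0.6;0 -0.03 -0.05 0 0 0.72 0.6;0 -0.07 -0.05 0 0 0.9 0.6;0 -0.1 -0.05 0 0 1.08 0.6;0 -0.13 -0.05 0 0 1.26 0.6;0 -0.13 -0.05 0 0 1.44 0.6;0 -0.13 -0.05 0 0 1.62 0.6;0 -0.13 -0.05 0 0 1.8 0.6;0 -0.13 -0.05 0 0 1.98 0.6;0 -0.13 -0.05 0 0 2.16 0.6'
python3 - <<'E'
from h import *
rows((.48,-.165,.2),.042)
E
```

```text
clock: 29.62
position: [0.5097, -0.1597, 0.2445]
ee_rot: [-0.0, 0.873, 0.488, -0.0]
force: [0.3, 0.3, -0.4]
gripper_width: 0.599
shift [-0.0201 -0.0225  0.0445] rot [-1.000e-03  7.000e-04  9.776e-01]  heading 1.0196 pos [ 0.5097 -0.1597  0.2445] t 29.625
```

```bash
python3 -m jog '0 0 0 0 0 0.18 0.6;-0.01 -0.01 0.02 0 0 0.36 0.6;-0.02 -0.022 0.044 0 0 0.54 0.6;-0.02 -0.022 0.044 0 0 0.72 0.6;-0.02 -0.022 0.044 0 0 0.9 0.6;-0.02 -0.022 0.044 0 0 0.978 0.6;-0.02 -0.022 0.044 0 0 0.978 0.6'
python3 - <<'E'
from h import *
im,m=shot("wrist","w15"); p,R,o=pose(); print(p,heading(),o["gripper_width"],o["force"])
np.save("w15m.npy",m,allow_pickle=True)
E
```

```text
clock: 30.5
position: [0.4804, -0.1654, 0.2006]
ee_rot: [-0.0, 1.0, 0.024, -0.001]
force: [0.1, -0.9, -0.8]
gripper_width: 0.6
[ 0.4803741  -0.16548912  0.20075483] 0.049303692984334166 0.6056923833100705 [-1.05518342 -0.02524761  0.6652188 ]
```

View pics/w15.png

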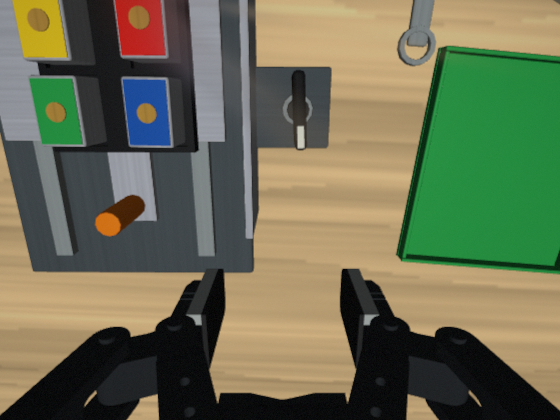

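```bash
python3 - <<'E'
import cv2
im=cv2.imread("pics/w15.png"); cv2.imwrite("pics/z15.png",cv2.resize(im[55:165,230:350],None,fx=5,fy=5,interpolation=cv2.INTER_CUBIC))
E
```

```text
(no output)
```

View pics/z15.png

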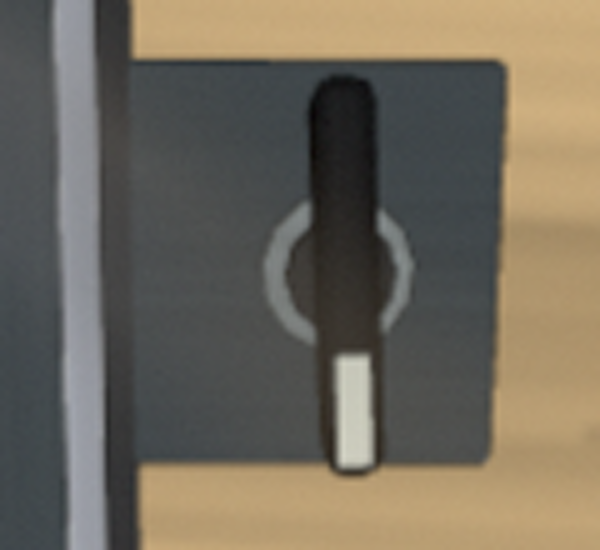

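```bash
python3 - <<'E'
from h import *
m=np.load("w15m.npy",allow_pickle=True).item()
a=p2w(m,298.6,70,.078);b=p2w(m,301,149.4,.078); d=a-b
print(a,b,np.linalg.norm(d),np.arctan2(d[1],d[0]),(a+b)/2)
# panel top edges z .075
for uv in [(240,55),(251,55),(244,165),(251,165)]: print(p2w(m,*uv,.075))
for u,v in [(230+338/5,55+272/5)]: print(p2w(m,u,v,.046))
c=(a+b)/2
rows((c[0],c[1],.12),np.arctan2(d[1],d[0])); rows((c[0],c[1],.048),np.arctan2(d[1],d[0]))
E
```

```text
[ 0.57853793 -0.17273418  0.078     ] [ 0.52366267 -0.17796708  0.078     ] 0.05512420754854507 0.09507234912278505 [ 0.5511003  -0.17535063  0.078     ]
[ 0.58647148 -0.13145608  0.075     ]
[ 0.58684179 -0.13911227  0.075     ]
[ 0.50932546 -0.13537869  0.075     ]
[ 0.50958198 -0.14072435  0.075     ]
[ 0.55116707 -0.17509095  0.046     ]
shift [0.0702 0.0133 0.0807] rot [-0.0002  0.0009 -0.0458]  heading 0.0493 pos [ 0.4804 -0.1655  0.2008] t 30.55
shift [0.0703 0.0134 0.1527] rot [-0.0002  0.0009 -0.0458]  heading 0.0493 pos [ 0.4804 -0.1655  0.2008] t 30.55
```

```bash
python3 -m jog '0.03 0.006 0.03 0 0 -0.046 0.35;0.07 0.013 0.06 0 0 -0.046 0.35;0.07 0.013 0.08 0 0 -0.046 0.35;0.07 0.013 0.08 0 0 -0.046 0.35;0.07 0.013 0.08 0 0 -0.046 0.35'
python3 - <<'E'
from h import *
im,m=shot("wrist","w16"); p,R,o=pose(); print(p,heading(),o["gripper_width"],o["force"])
rows((.5511,-.1753,.05),.095)
E
```

```text
clock: 31.18
position: [0.5508, -0.1758, 0.1221]
ee_rot: [0.0, 0.999, 0.047, 0.0]
force: [-0.1, 0.5, 0.0]
gripper_width: 0.35
[ 0.55088281 -0.17584405  0.12232904] 0.09287080121061535 0.3505423423573895 [-0.51064666  0.95183972 -0.20032318]
shift [ 0.0002 -0.0005  0.0723] rot [ 0.0004 -0.0011 -0.0021]  heading 0.0929 pos [ 0.5509 -0.1758  0.1223] t 31.225
```

View pics/w16.png

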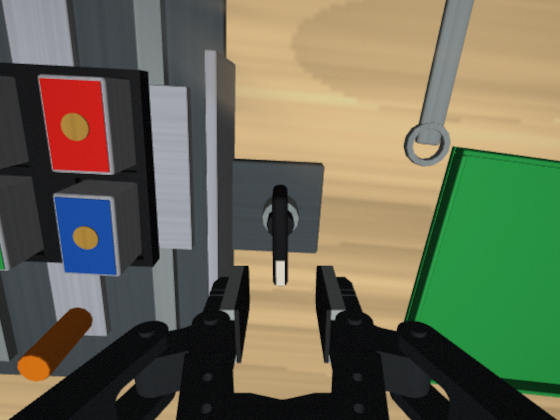

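```bash
python3 -m jog '0 0 0.04 0 0 0 0.35;0 0 0.065 0 0 0 0.35;0 0 0.072 0 0 0 0.35;0 0 0.072 0 0 0 0.35;0 0 0.072 0 0 0 0.35'
python3 -m jog '0 0 0 0 0 0 0;0 0 0 0 0 0 0;0 0 0 0 0 0 0;0 0 0 0 0 0 0'
python3 - <<'E'
from h import *
im,m=shot("wrist","w17"); p,R,o=pose(); print(p,heading(),o["gripper_width"],o["force"],o["moment"])
E
```

```text
clock: 31.85
position: [0.5512, -0.1759, 0.0505]
ee_rot: [0.0, 0.999, 0.046, 0.001]
force: [0.5, 0.1, 0.4]
gripper_width: 0.344
clock: 32.35
position: [0.5509, -0.1746, 0.0502]
ee_rot: [-0.001, 0.999, 0.047, 0.0]
force: [-3.6, 7.8, 13.0]
gripper_width: 0.095
[ 0.55093491 -0.17462667  0.05019733] 0.09318351677389616 0.0957332879587373 [-2.14794488  7.50925881 13.56075125] [1.52897901 0.61385825 0.1237741 ]
```

View pics/w17.png

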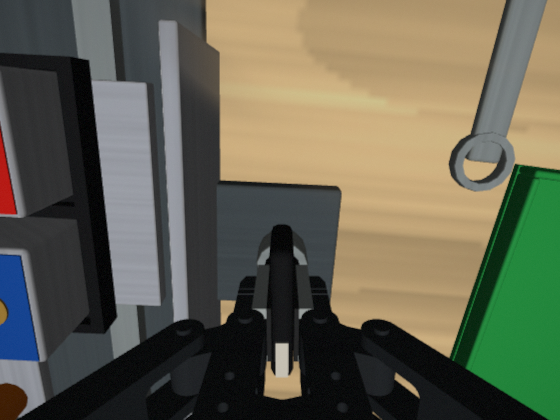

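```bash
python3 -m jog '0 0 0 0 0 -0.1 0;0 0 0 0 0 -0.25 0;0 0 0 0 0 -0.4 0;0 0 0 0 0 -0.55 0;0 0 0 0 0 -0.7 0;0 0 0 0 0 -0.85 0;0 0 0 0 0 -1 0;0 0 0 0 0 -1.1 0;0 0 0 0 0 -1.1 0'
python3 - <<'E'
from h import *
im,m=shot("wrist","w18"); p,R,o=pose(); print(p,heading(),o["gripper_width"],o["force"],o["moment"])
E
```

```text
clock: 33.52
position: [0.551, -0.1746, 0.0502]
ee_rot: [-0.0, 0.827, 0.562, 0.001]
force: [-3.6, 7.3, 11.5]
gripper_width: 0.097
[ 0.55104034 -0.17457094  0.05022276] 1.1935282027570058 0.09216828089853962 [-2.74355929  8.20466403 12.72183038] [1.73813167 0.62374465 0.17496876]
```

View pics/w18.png

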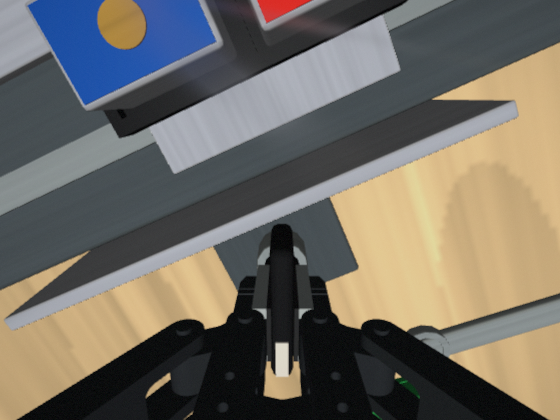

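```bash
python3 -m jog '0 0 0 0 0 -0.1 0;0 0 0 0 0 -0.25 0;0 0 0 0 0 -0.4 0;0 0 0 0 0 -0.55 0;0 0 0 0 0 -0.7 0;0 0 0 0 0 -0.85 0;0 0 0 0 0 -1 0;0 0 0 0 0 -1.12 0;0 0 0 0 0 -1.15 0;0 0 0 0 0 -1.15 0'
python3 - <<'E'
from h import *
im,m=shot("wrist","w19"); p,R,o=pose(); print(p,heading(),o["gripper_width"],o["force"],o["moment"])
E
```

```text
clock: 34.83
position: [0.551, -0.1744, 0.0502]
ee_rot: [0.0, 0.389, 0.921, 0.001]
force: [-3.9, 9.2, 12.7]
gripper_width: 0.093
[ 0.5510222  -0.17444527  0.05020774] 2.3431583919387196 0.09330796690927767 [-3.48678861  8.08064784 13.18579466] [ 1.9810791   0.76023523 -0.00906798]
```

View pics/w19.png

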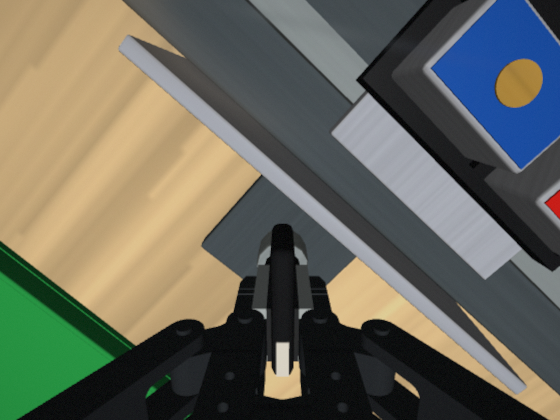

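```bash
python3 -m jog '0 0 0 0 0 0 0.35;0 0 0 0 0 0 0.35;0 0 -0.03 0 0 0 0.35;0 0 -0.09 0 0 0 0.35;0 0 -0.15 0 0 0 0.35;0 0 -0.15 0 0 0 0.35'
python3 - <<'E'
from h import *
im,m=shot("wrist","w20"); p,R,o=pose(); print(p,heading(),o["gripper_width"],o["force"],o["moment"])
rows((.48,-.033,.2),np.pi+.042)
E
```

```text
clock: 35.62
position: [0.552, -0.1761, 0.2032]
ee_rot: [0.003, 0.389, 0.921, 0.0]
force: [-0.1, -0.1, -1.2]
gripper_width: 0.352
[ 0.55111025 -0.17619293  0.20085423] 2.341600800385962 0.34679041184863624 [-0.77527579  0.77509502 -0.23567147] [-0.00610196 -0.025334   -0.00964742]
shift [0.1523 0.0488 0.0005] rot [-2.00e-04  2.90e-03 -8.42e-01]  heading 2.3416 pos [ 0.5511 -0.1762  0.2009] t 35.675
```

View pics/w20.png

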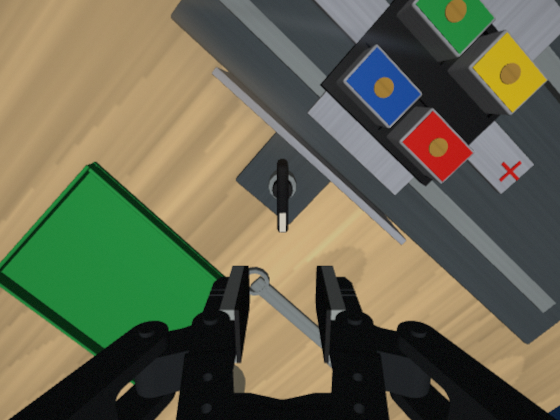

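```bash
python3 -m jog '0.03 0.01 0 0 0 -0.18 0.6;0.07 0.02 0 0 0 -0.36 0.6;0.12 0.04 0 0 0 -0.54 0.6;0.152 0.049 0 0 0 -0.72 0.6;0.152 0.049 0 0 0 -0.842 0.6;0.152 0.049 0 0 0 -0.842 0.6;0.152 0.049 0 0 0 -0.842 0.6'
python3 - <<'E'
from h import *
im,m=shot("wrist","w21"); p,R,o=pose(); print(p,heading(),o["gripper_width"],o["force"],o["moment"])
np.save("w21m.npy",m,allow_pickle=True)
for k,v in cells(im,m,.076).items(): print(k,*v,sep="\n  ")
for uv in [(0,0)]: print(w2p(m,(.696,-.011,.086)))
im=tray_overlay(im,m,(.573,-.030),.042);cv2.imwrite("pics/w21o.png",im)
E
```

```text
clock: 36.55
position: [0.4798, -0.033, 0.1989]
ee_rot: [-0.0, -0.02, 1.0, 0.0]
force: [0.1, -0.2, -0.3]
gripper_width: 0.598
[ 0.47980145 -0.0329502   0.19899953] -3.102029745089242 0.5968394590289124 [-0.58032439  0.41453024 -0.40233225] [-0.02606039  0.01905023 -0.05957259]
red
  (array([ 0.651 , -0.0267]), -0.019, array([0.0144, 0.0143]), (np.float64(282.5), np.float64(379.8)))
  (array([ 0.6074, -0.0644]), 0.045, array([0.0461, 0.03  ]), (np.float64(242.3), np.float64(339.1)))
yellow
  (array([0.6028, 0.0038]), 0.031, array([0.0464, 0.0302]), (np.float64(318.8), np.float64(337.4)))
blue
  (array([ 0.5452, -0.0654]), 0.002, array([0.0457, 0.0304]), (np.float64(241.4), np.float64(276.8)))
green
  (array([0.5425, 0.0007]), 0.042, array([0.0458, 0.0294]), (np.float64(320.2), np.float64(276.8)))
  (array([ 0.5255, -0.2562]), -0.125, array([0.1062, 0.0143]), (np.float64(7.7), np.float64(246.1)))
[297.17527555 426.62586197]
```

View pics/w21o.png

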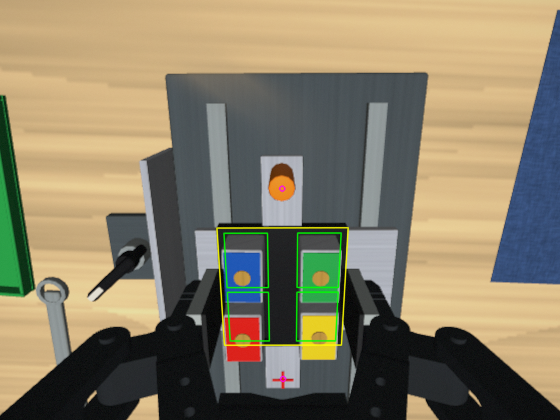

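```bash
python3 - <<'E'
from h import *
rows((.4631,-.0346,.055),np.pi+.042)
m=np.load("w21m.npy",allow_pickle=True).item()
# estimate of probe from base geometry and views
for f,mm in []: pass
E
python3 -m jog '0.017 0.001 0.05 0 0 0 0.6;0.017 0.001 0.09 0 0 0 0.6;0.017 0.001 0.12 0 0 0 0.6;0.017 0.001 0.144 0 0 0 0.6;0.017 0.001 0.144 0 0 0 0.6;0.017 0.001 0.144 0 0 0 0;0.017 0.001 0.144 0 0 0 0;0.017 0.001 0.144 0 0 0 0;0.017 0.001 0.144 0 0 0 0'
python3 - <<'E'
from h import *
im,m=shot("wrist","w22"); p,R,o=pose(); print(p,heading(),o["gripper_width"],o["force"],o["moment"])
E
```

```text
shift [ 0.0167 -0.001   0.144 ] rot [ 0.0001 -0.0005 -0.0024]  heading -3.102 pos [ 0.4798 -0.033   0.199 ] t 36.6
clock: 37.72
position: [0.4631, -0.0327, 0.0563]
ee_rot: [0.001, -0.021, 1.0, -0.0]
force: [-2.0, -2.3, 9.3]
gripper_width: 0.22
[ 0.46315669 -0.03270434  0.05629942] -3.0997024434116667 0.22032205835631702 [-2.47062722 -2.50356013  8.19674752] [-0.37941741  0.34858904 -0.02916546]
```

View pics/w22.png

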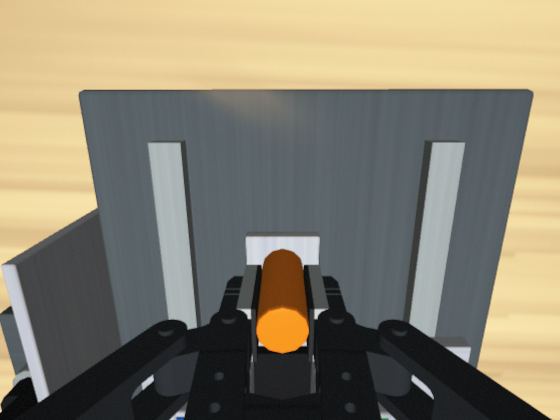

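```bash
python3 - <<'E'
from h import *
r=lambda f,y0,y1,x0,x1,k: cv2.resize(cv2.imread(f"pics/{f}.png")[y0:y1,x0:x1],(390,290),interpolation=cv2.INTER_CUBIC)
A=r("w1",320,365,300,360,6);B=r("w8",330,375,225,285,6);C=r("scene0",230,275,235,295,6);D=r("top0",145,190,260,320,6)
cv2.imwrite("pics/pz.png",np.vstack([np.hstack([A,B]),np.hstack([C,D])]))
E
```

```text
(no output)
```

View pics/pz.png

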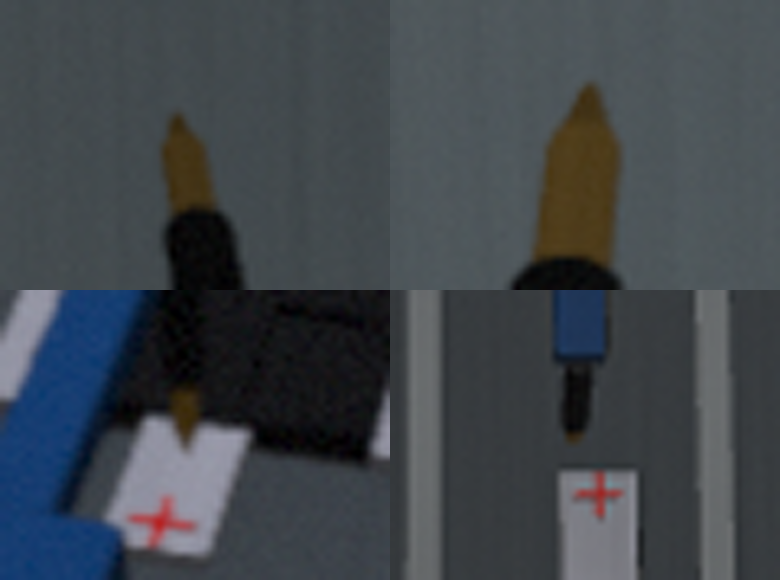

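```bash
cat >> h.py <<'E'
CT=np.array([.0797,.0003,-.1441]); CA=np.array([[0,-.9505,-.311],[1,-.001,.001],[-.001,-.311,.9505]])
def wmodel(p,yaw):
    R=down(yaw).as_matrix(); A=R@CA; c=np.asarray(p)+R@CT
    return dict(camera_matrix=viewer.camera_model("wrist")["camera_matrix"],R=A.T,t=-A.T@c)
E
python3 - <<'E'
from h import *
for n,m,u,v in [("w1",wmodel((.4998,-.0622,.3012),3.1301),327.4,337.5),("w8",wmodel((.6017,.0042,.1569),-3.099),255.8,342.9),("scene",viewer.camera_model("scene"),263.6,254.5),("top",viewer.camera_model("top"),288,168)]:
    print(n,p2w(m,u+.0,v,.086).round(4))
m=wmodel((.4998,-.0622,.3012),3.1301);print(w2p(m,(.6844,-.0248,.04)))
m=viewer.camera_model("top"); print(p2w(m,260+(600-390)/6.5,145+(493-290)/6.44,.04))
m=viewer.camera_model("scene"); print(p2w(m,235+162/6.5,230+(522-290)/6.44,.04))
E
```

```text
w1 [ 0.6958 -0.0099  0.086 ]
w8 [ 0.692 -0.011  0.086]
scene [ 0.6949 -0.0102  0.086 ]
top [ 0.6938 -0.0124  0.086 ]
[311.68839806 307.89605055]
[ 0.68116414 -0.02720112  0.04      ]
[ 0.68510647 -0.02283465  0.04      ]
```

```bash
python3 -m jog '-0.01 0.005 0 0 0 0 0;-0.025 0.012 0 0 0 0 0;-0.04 0.02 0 0 0 0 0;-0.055 0.028 0 0 0 0 0;-0.07 0.036 0 0 0 0 0;-0.08 0.042 0 0 0 0 0;-0.09 0.045 0 0 0 0 0;-0.0915 0.045 0 0 0 0 0;-0.0915 0.045 0 0 0 0 0'
python3 - <<'E'
from h import *
p,R,o=pose(); print(p,heading(),o["gripper_width"],o["force"])
shot("scene","s23");shot("top","t23");shot("wrist","w23")
E
python3 - <<'E'
import cv2,numpy as np
a=cv2.imread("pics/s23.png")[190:270,210:330];b=cv2.imread("pics/t23.png")[130:230,245:345]
f=lambda x:cv2.resize(x,(400,400*x.shape[0]//x.shape[1]),interpolation=cv2.INTER_CUBIC)
a=f(a);b=f(b);h=max(a.shape[0],b.shape[0]);p=lambda x:np.vstack([x,np.zeros((h-x.shape[0],400,3),np.uint8)])
cv2.imwrite("pics/c23.png",np.hstack([p(a),p(b)]))
E
```

```text
clock: 38.9
position: [0.5525, 0.016, 0.0563]
ee_rot: [0.0, -0.021, 1.0, -0.0]
force: [-1.6, -2.9, 6.1]
gripper_width: 0.218
[0.55249866 0.0160365  0.05633744] -3.099697799989762 0.21843760294595085 [-1.60304182 -2.8831477   6.13868189]
```

View pics/c23.png

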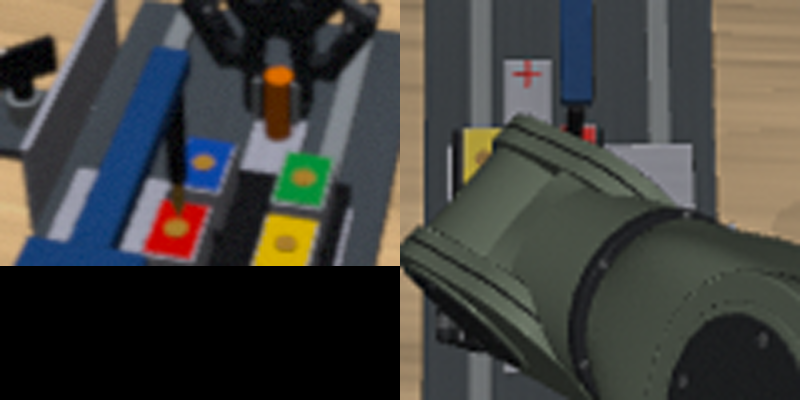

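View pics/w23.png

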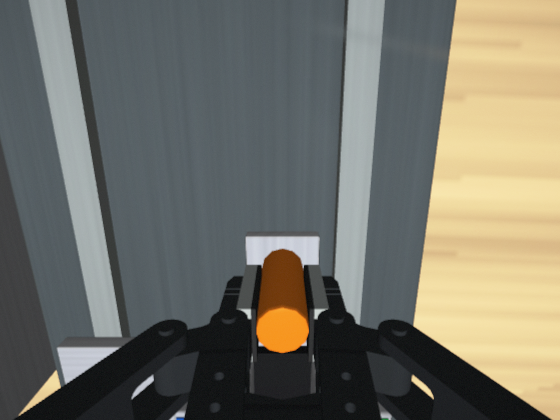

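```bash
cat >> h.py <<'E'
HS={"red":(172,8),"yellow":(22,35),"blue":(100,125),"green":(45,80)}
def term(n):
    """terminal of cell n from scene camera: centroid of brass inside colored hull"""
    im,m=shot("scene"); hsv=cv2.cvtColor(im,cv2.COLOR_BGR2HSV)
    lo,hi=HS[n];h=hsv[...,0]; k=((h>=lo)|(h<=hi)) if lo>hi else ((h>=lo)&(h<=hi))
    k=k&(hsv[...,1]>140)&(hsv[...,2]>80)
    g=np.zeros_like(k); g[170:300,190:340]=k[170:300,190:340]
    cs,_=cv2.findContours(g.astype(np.uint8),cv2.RETR_EXTERNAL,cv2.CHAIN_APPROX_NONE)
    c=max(cs,key=cv2.contourArea); f=np.zeros(k.shape,np.uint8); cv2.drawContours(f,[cv2.convexHull(c)],-1,1,-1)
    v,u=np.nonzero(f); W=np.array([p2w(m,a,b,.076)[:2] for a,b in zip(u,v)])
    pr=p2w(m,263.6,254.5,.086)[:2]
    d=W.mean(0)-pr; a=.042
    print(n,"hull px",len(u),(u.mean(),v.mean()),"world",W.mean(0).round(4),"minus probe, base axes",np.array([d[0]*np.cos(a)+d[1]*np.sin(a),-d[0]*np.sin(a)+d[1]*np.cos(a)]).round(4))
    r=cv2.minAreaRect(W.astype(np.float32)); print(r)
    return im
E
python3 - <<'E'
from h import *
term("red")
m=viewer.camera_model("scene")
print(p2w(m,262.5,258.4,.076),p2w(m,263.4,253.9,.086))
E
```

```text
red hull px 245 (np.float64(262.3795918367347), np.float64(258.3061224489796)) world [ 0.6961 -0.0127] minus probe, base axes [ 0.0012 -0.0026]
((0.6957329511642456, -0.013053803704679012), (0.04821627214550972, 0.030093690380454063), 0.4363781809806824)
[ 0.69647213 -0.01240567  0.076     ] [ 0.69330288 -0.01112959  0.086     ]
```

```bash
python3 -m jog '0.001 0.0015 0 0 0 0 0;0.001 0.0015 0 0 0 0 0;0.001 0.0015 0 0 0 0 0;0.001 0.0015 0 0 0 0 0;0.001 0.0015 0 0 0 0 0;0.001 0.0015 0 0 0 0 0;0.001 0.0015 0 0 0 0 0;0.001 0.0015 0 0 0 0 0;0.001 0.0015 0 0 0 0 0;0.001 0.0015 0 0 0 0 0'
python3 - <<'E'
from h import *
p,R,o=pose(); print(p,o["gripper_width"],o["force"])
term("red"); shot("wrist","w24"); rows((0.5,0,0.05)); 
m=viewer.camera_model("scene"); im,_=shot("scene","s24"); cv2.imwrite("pics/c24.png",cv2.resize(im[215:275,225:305],None,fx=8,fy=8,interpolation=cv2.INTER_CUBIC))
E
```

```text
clock: 40.35
position: [0.5522, 0.0172, 0.0564]
ee_rot: [0.001, -0.021, 1.0, -0.0]
force: [4.8, -4.6, 2.8]
gripper_width: 0.216
[0.55215643 0.01719337 0.05636994] 0.2164757780326753 [ 4.75716497 -4.57196567  2.82328502]
red hull px 247 (np.float64(262.8987854251012), np.float64(258.42105263157896)) world [ 0.6962 -0.0116] minus probe, base axes [ 0.0012 -0.0014]
((0.6955898404121399, -0.012035872787237167), (0.0481116957962513, 0.02970479056239128), 2.963602304458618)
shift [ 0.0528 -0.015   0.0063] rot [-0.0007  0.0022 -0.    ]  heading -3.1002 pos [0.5521 0.0172 0.0564] t 40.45
```

View pics/c24.png

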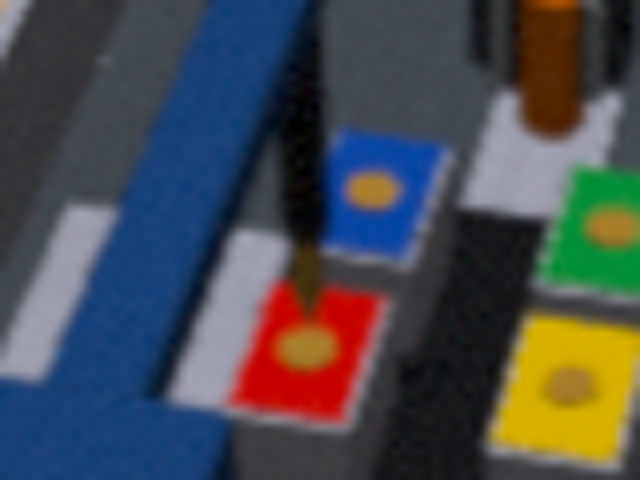

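```bash
python3 -m jog '0.001 0 0 0 0 0 0;0.001 0 0 0 0 0 0;0.001 0 0 0 0 0 0;0.001 0 0 0 0 0 0;0.001 0 0 0 0 0 0;0.001 0 0 0 0 0 0;0.001 0 0 0 0 0 0;0.001 0 0 0 0 0 0'
python3 - <<'E'
from h import *
term("red"); shot("wrist","w25")
E
```

```text
clock: 41.5
position: [0.5512, 0.0172, 0.0564]
ee_rot: [0.001, -0.021, 1.0, -0.0]
force: [4.9, -4.0, 2.8]
gripper_width: 0.219
red hull px 238 (np.float64(262.9495798319328), np.float64(258.01680672268907)) world [ 0.695  -0.0119] minus probe, base axes [ 0.0001 -0.0016]
((0.6946650147438049, -0.012196144089102745), (0.047099508345127106, 0.02992927096784115), 2.9636027812957764)
```

View pics/w25.png

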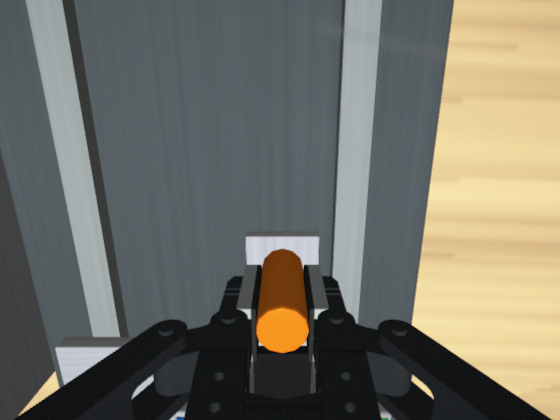

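```bash
python3 -m jog '0 -0.008 0 0 0 0 0;0 -0.02 0 0 0 0 0;0 -0.035 0 0 0 0 0;-0.001 -0.05 0 0 0 0 0;-0.001 -0.06 0 0 0 0 0;-0.001 -0.065 0 0 0 0 0;-0.001 -0.0655 0 0 0 0 0;-0.001 -0.0655 0 0 0 0 0'
python3 - <<'E'
from h import *
p,R,o=pose(); print(p,o["gripper_width"],o["force"])
im=term("yellow"); cv2.imwrite("pics/c26.png",cv2.resize(im[205:285,205:305],None,fx=6,fy=6,interpolation=cv2.INTER_CUBIC))
E
```

```text
clock: 42.6
position: [0.5541, -0.0472, 0.0564]
ee_rot: [0.0, -0.021, 1.0, 0.0]
force: [-2.1, 1.9, 8.0]
gripper_width: 0.214
[ 0.55408518 -0.04720347  0.05635343] 0.21398584780018545 [-2.12687335  1.91645819  8.00136912]
yellow hull px 266 (np.float64(264.59774436090225), np.float64(257.54135338345867)) world [ 0.6929 -0.009 ] minus probe, base axes [-0.0019  0.0013]
((0.6927817463874817, -0.008902465924620628), (0.0488898865878582, 0.03265786170959473), 4.330712795257568)
```

View pics/c26.png

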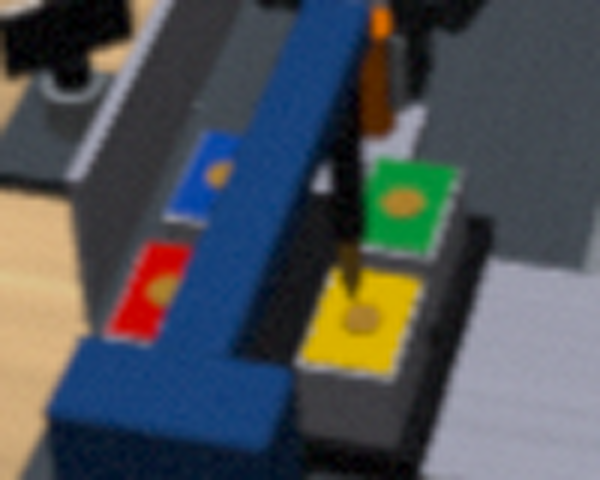

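```bash
python3 -m jog '-0.0015 -0.002 0 0 0 0 0;-0.0015 -0.002 0 0 0 0 0;-0.0015 -0.002 0 0 0 0 0;-0.0015 -0.002 0 0 0 0 0;-0.0015 -0.002 0 0 0 0 0;-0.0015 -0.002 0 0 0 0 0;-0.0015 -0.002 0 0 0 0 0;-0.0015 -0.002 0 0 0 0 0;-0.0015 -0.002 0 0 0 0 0;-0.0015 -0.002 0 0 0 0 0;-0.0015 -0.002 0 0 0 0 0'
python3 - <<'E'
from h import *
p,R,o=pose(); print(p,o["gripper_width"],o["force"])
im=term("yellow"); cv2.imwrite("pics/c27.png",cv2.resize(im[205:285,205:305],None,fx=6,fy=6,interpolation=cv2.INTER_CUBIC))
print(w2p(viewer.camera_model("scene"),(.6945,-.0107,.086)),w2p(viewer.camera_model("scene"),(.6945,-.0107,.076)))
E
```

```text
clock: 44.02
position: [0.5555, -0.0488, 0.0564]
ee_rot: [0.0, -0.021, 1.0, 0.001]
force: [-5.0, 4.0, 6.7]
gripper_width: 0.215
[ 0.55551253 -0.04878229  0.05635059] 0.21475358720044416 [-5.00931337  3.96944224  6.70589843]
yellow hull px 257 (np.float64(263.6264591439689), np.float64(258.0933852140078)) world [ 0.6949 -0.0105] minus probe, base axes [ 0.     -0.0002]
((0.6942534446716309, -0.010855533182621002), (0.04898924008011818, 0.031168224290013313), 2.866506814956665)
[263.43027585 254.34004942] [263.58972342 257.88782429]
```

View pics/c27.png

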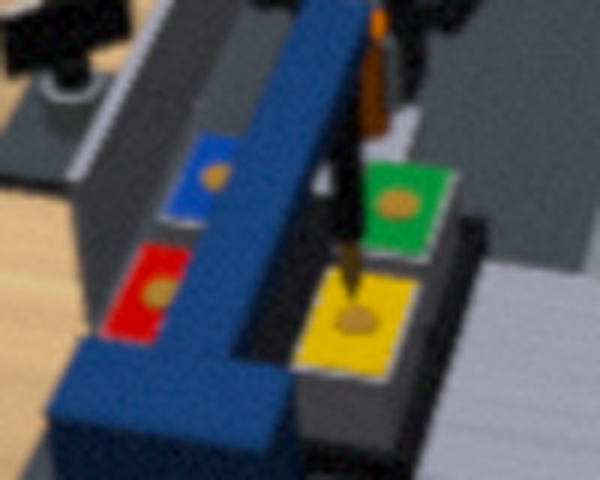

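```bash
python3 -m jog '-0.006 0.006 0 0 0 0 0;-0.016 0.018 0 0 0 0 0;-0.03 0.032 0 0 0 0 0;-0.043 0.046 0 0 0 0 0;-0.053 0.058 0 0 0 0 0;-0.058 0.064 0 0 0 0 0;-0.06 0.066 0 0 0 0 0;-0.06 0.066 0 0 0 0 0;-0.06 0.066 0 0 0 0 0'
python3 - <<'E'
from h import *
p,R,o=pose(); print(p,o["gripper_width"],o["force"])
im=term("blue"); cv2.imwrite("pics/c28.png",cv2.resize(im[205:285,205:305],None,fx=6,fy=6,interpolation=cv2.INTER_CUBIC))
E
```

```text
clock: 45.2
position: [0.6128, 0.0186, 0.0564]
ee_rot: [0.0, -0.021, 1.0, -0.0]
force: [-2.1, -2.5, 6.5]
gripper_width: 0.217
[0.61281851 0.01856198 0.05639245] 0.21698167268272245 [-2.08835242 -2.50913946  6.5063683 ]
blue hull px 1961 (np.float64(243.00458949515553), np.float64(247.50127485976543)) world [ 0.673  -0.0614] minus probe, base axes [-0.024  -0.0502]
((0.6429274678230286, -0.060786932706832886), (0.23787227272987366, 0.07447553426027298), 1.3967663049697876)
```

View pics/c28.png

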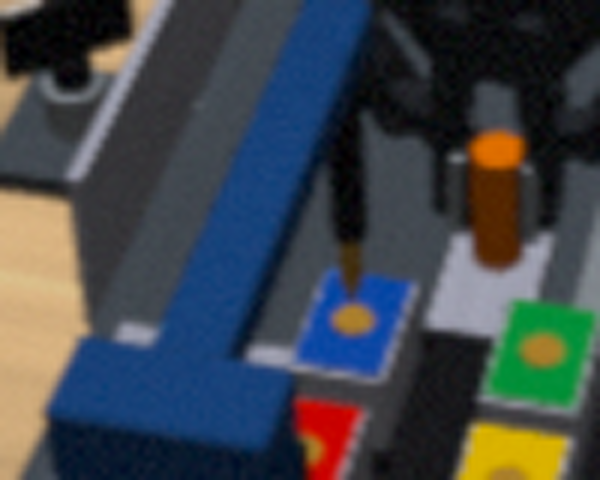

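```bash
python3 -m jog '0 0 0 0 0 0 0;0 0 0 0 0 0 0;0 0 0 0 0 0 0;0 0 0 0 0 0 0;0 0 0 0 0 0 0;0 0 0 0 0 0 0;0 0 0 0 0 0 0;0 0 0 0 0 0 0;0 0 0 0 0 0 0;0 0 0 0 0 0 0'
python3 - <<'E'
from h import *
p,R,o=pose(); print(p,o["gripper_width"],o["force"])
im,_=shot("scene"); cv2.imwrite("pics/c29.png",cv2.resize(im[205:285,205:305],None,fx=6,fy=6,interpolation=cv2.INTER_CUBIC))
E
```

```text
clock: 46.5
position: [0.6128, 0.0186, 0.0564]
ee_rot: [0.0, -0.021, 1.0, -0.0]
force: [-2.3, -2.5, 6.5]
gripper_width: 0.218
[0.6128115  0.01856643 0.05639394] 0.21835570570893523 [-2.30060705 -2.50723781  6.46990806]
```

View pics/c29.png

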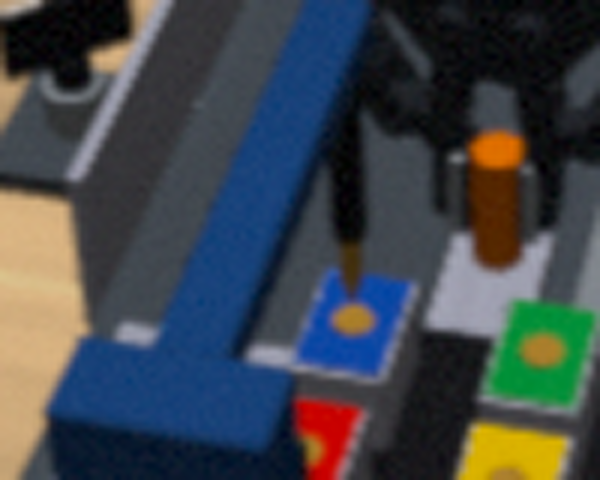

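```bash
python3 -m jog '0 -0.008 0 0 0 0 0;0 -0.02 0 0 0 0 0;0 -0.035 0 0 0 0 0;0 -0.05 0 0 0 0 0;0 -0.06 0 0 0 0 0;0 -0.066 0 0 0 0 0;0 -0.067 0 0 0 0 0;0 -0.067 0 0 0 0 0;0 -0.067 0 0 0 0 0'
python3 - <<'E'
from h import *
p,R,o=pose(); print(p,o["gripper_width"],o["force"])
im=term("green"); cv2.imwrite("pics/c30.png",cv2.resize(im[205:285,205:305],None,fx=6,fy=6,interpolation=cv2.INTER_CUBIC))
E
```

```text
clock: 47.68
position: [0.6157, -0.0474, 0.0564]
ee_rot: [0.0, -0.021, 1.0, 0.001]
force: [-3.0, 3.8, 5.1]
gripper_width: 0.219
[ 0.61568841 -0.04735064  0.05640453] 0.2189342733230311 [-3.01632942  3.81161498  5.10667141]
green hull px 229 (np.float64(263.13100436681225), np.float64(258.32751091703057)) world [ 0.6958 -0.0112] minus probe, base axes [ 0.0009 -0.001 ]
((0.6951436996459961, -0.011444946750998497), (0.046083591878414154, 0.029892299324274063), 1.814134955406189)
```

View pics/c30.png

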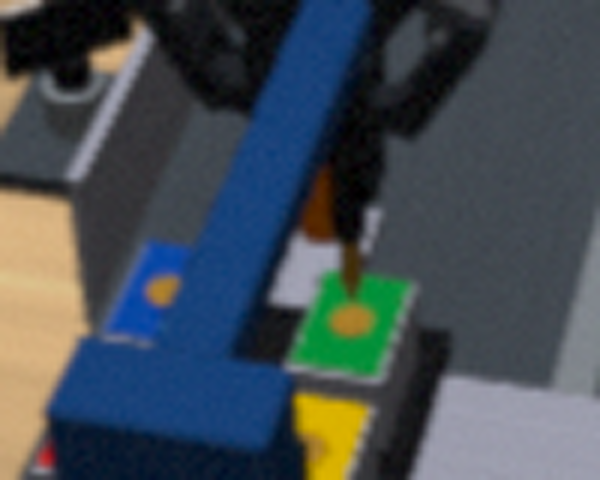

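Green is under the probe within ~1 mm. Hold.

```bash
python3 -m jog '0 0 0 0 0 0 0;0 0 0 0 0 0 0;0 0 0 0 0 0 0;0 0 0 0 0 0 0;0 0 0 0 0 0 0;0 0 0 0 0 0 0;0 0 0 0 0 0 0;0 0 0 0 0 0 0;0 0 0 0 0 0 0;0 0 0 0 0 0 0'
python3 - <<'E'
from h import *
p,R,o=pose(); print(p,o["gripper_width"],o["force"]); term("green")
E
```

```text
clock: 48.98
position: [0.6157, -0.0474, 0.0564]
ee_rot: [0.0, -0.021, 1.0, 0.001]
force: [-2.6, 1.8, 5.3]
gripper_width: 0.216
[ 0.61569393 -0.04735925  0.05641734] 0.2156885504768537 [-2.61144563  1.83856464  5.25456028]
green hull px 229 (np.float64(263.13100436681225), np.float64(258.32751091703057)) world [ 0.6958 -0.0112] minus probe, base axes [ 0.0009 -0.001 ]
((0.6951436996459961, -0.011444946750998497), (0.046083591878414154, 0.029892299324274063), 1.814134955406189)
```

```bash
python3 -m jog '0.008 0.002 0 0 0 0 0;0.022 0.006 0 0 0 0 0;0.04 0.01 0 0 0 0 0;0.06 0.015 0 0 0 0 0;0.08 0.02 0 0 0 0 0;0.1 0.025 0 0 0 0 0;0.118 0.029 0 0 0 0 0;0.132 0.032 0 0 0 0 0;0.139 0.033 0 0 0 0 0;0.141 0.033 0 0 0 0 0;0.141 0.033 0 0 0 0 0;0.141 0.033 0 0 0 0 0'
python3 - <<'E'
from h import *
p,R,o=pose(); print(p,o["gripper_width"],o["force"])
im,m=shot("scene","s31"); cv2.imwrite("pics/c31.png",cv2.resize(im[225:295,225:305],None,fx=8,fy=8,interpolation=cv2.INTER_CUBIC))
print(w2p(m,(.6945,-.0107,.04)), (w2p(m,(.6945,-.0107,.04))-[225,225])*8)
rows((.4741,-.0204,p[2]))
E
```

```text
clock: 50.52
position: [0.474, -0.0216, 0.0563]
ee_rot: [0.001, -0.021, 1.0, -0.0]
force: [1.9, -3.5, 8.5]
gripper_width: 0.219
[ 0.47401579 -0.02159672  0.05627675] 0.2191076162320377 [ 1.86434027 -3.47957609  8.48574404]
[264.14531769 270.25002874] [313.16254155 362.0002299 ]
shift [-0.0001  0.0012 -0.    ] rot [-0.0009  0.0019 -0.    ]  heading -3.1 pos [ 0.474  -0.0216  0.0563] t 50.575
```

View pics/c31.png

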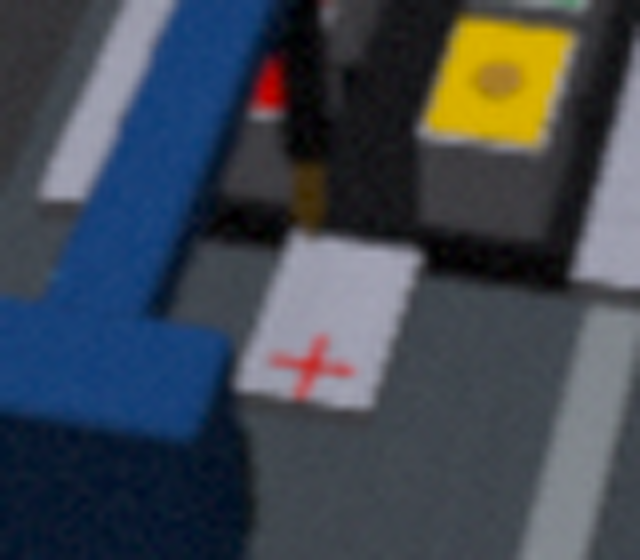

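```bash
python3 -m jog '0.0005 0.0015 0 0 0 0 0;0.0005 0.0015 0 0 0 0 0;0.0005 0.0015 0 0 0 0 0.6;0.0005 0.0015 0 0 0 0 0.6;0.0005 0.0015 0 0 0 0 0.6;0.0005 0.0015 -0.03 0 0 0 0.6;0.0005 0.0015 -0.08 0 0 0 0.6;-0.01 0.0015 -0.14 0 0 0 0.6;-0.02 -0.03 -0.2 0 0 0 0.6;-0.03 -0.04 -0.24 0 0 0 0.6;-0.03 -0.04 -0.24 0 0 0 0.6;-0.03 -0.04 -0.24 0 0 0 0.6'
python3 - <<'E'
from h import *
im,m=shot("wrist","w32"); p,R,o=pose(); print(p,heading(),o["gripper_width"],o["force"])
for k,v in cells(im,m,.076).items(): print(k,*v,sep="\n  ")
hsv=cv2.cvtColor(im,cv2.COLOR_BGR2HSV)
im2,m2=shot("scene"); cv2.imwrite("pics/c32.png",cv2.resize(im2[225:295,225:305],None,fx=8,fy=8,interpolation=cv2.INTER_CUBIC))
b=cells(im,m,.040)
print("cross@.04",b["red"]); print(w2p(m,(.6945,-.0107,.086)),w2p(m,(.6945,-.0107,.04)))
E
```

```text
clock: 52.08
position: [0.5046, -0.0595, 0.2948]
ee_rot: [-0.0, -0.021, 1.0, 0.0]
force: [-0.8, -0.1, 0.0]
gripper_width: 0.597
[ 0.50453114 -0.05939726  0.29453813] -3.098313092265472 0.6008549020091847 [-0.14522734  0.21464744 -0.7278059 ]
red
  (array([ 0.618 , -0.0495]), 0.028, array([0.0456, 0.0294]), (np.float64(287.4), np.float64(275.4)))
yellow
  (array([0.635 , 0.2622]), 0.279, array([0.0498, 0.0139]), (np.float64(553.9), np.float64(298.9)))
  (array([0.6089, 0.0158]), -0.314, array([0.0433, 0.0258]), (np.float64(345.3), np.float64(270.5)))
blue
  (array([ 0.5555, -0.0505]), 0.015, array([0.0449, 0.0298]), (np.float64(289.2), np.float64(223.8)))
green
  (array([0.5527, 0.0151]), 0.031, array([0.0447, 0.0296]), (np.float64(349.8), np.float64(223.9)))
  (array([ 0.4934, -0.3058]), -0.149, array([0.1726, 0.0876]), (np.float64(42.8), np.float64(154.6)))
cross@.04 [(array([ 0.6371, -0.0482]), 0.028, array([0.0502, 0.0323]), (np.float64(287.4), np.float64(275.4)))]
[317.27705214 338.82238451] [314.01626439 316.01860374]
```

View pics/w32.png

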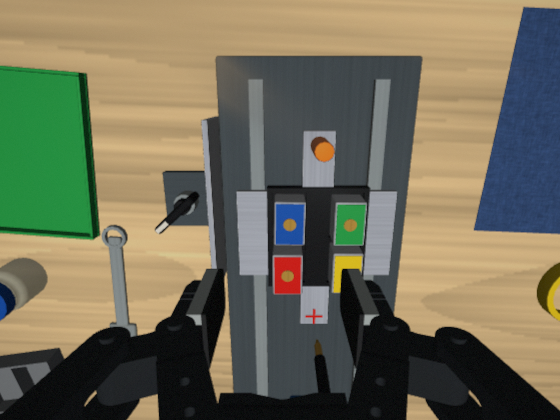

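View pics/c32.png

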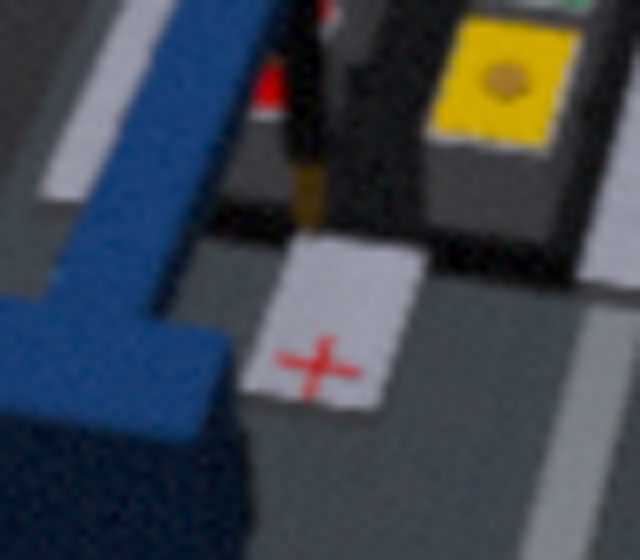

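```bash
python3 - <<'E'
from h import *
rows((.5511,-.1755,.14),2.342); rows((.5511,-.1755,.05),2.342)
E
```

```text
shift [-0.0417 -0.1182  0.1544] rot [-4.00e-04 -1.50e-03  8.43e-01]  heading -3.0982 pos [ 0.5046 -0.0593  0.2945] t 52.175
shift [-0.0418 -0.1182  0.2444] rot [-4.00e-04 -1.50e-03  8.43e-01]  heading -3.0982 pos [ 0.5046 -0.0593  0.2945] t 52.175
```

```bash
python3 -m jog '-0.02 -0.04 0.03 0 0 0.17 0.35;-0.03 -0.08 0.06 0 0 0.34 0.35;-0.042 -0.118 0.1 0 0 0.51 0.35;-0.042 -0.118 0.13 0 0 0.68 0.35;-0.042 -0.118 0.154 0 0 0.843 0.35;-0.042 -0.118 0.154 0 0 0.843 0.35;-0.042 -0.118 0.154 0 0 0.843 0.35;-0.042 -0.118 0.154 0 0 0.843 0.35'
python3 - <<'E'
from h import *
im,m=shot("wrist","w33"); p,R,o=pose(); print(p,heading(),o["gripper_width"],o["force"])
rows((.5511,-.1755,.05),2.342)
E
```

```text
clock: 53.18
position: [0.5523, -0.1757, 0.1421]
ee_rot: [0.0, 0.389, 0.921, 0.0]
force: [-0.7, 0.7, -0.7]
gripper_width: 0.348
[ 0.55217554 -0.17575218  0.14199144] 2.342802803900829 0.34908579569382486 [ 1.04232778 -0.28468509  0.51231573]
shift [ 0.001  -0.0006  0.092 ] rot [0.0006 0.0006 0.0008]  heading 2.3428 pos [ 0.5522 -0.1758  0.142 ] t 53.225
```

View pics/w33.png

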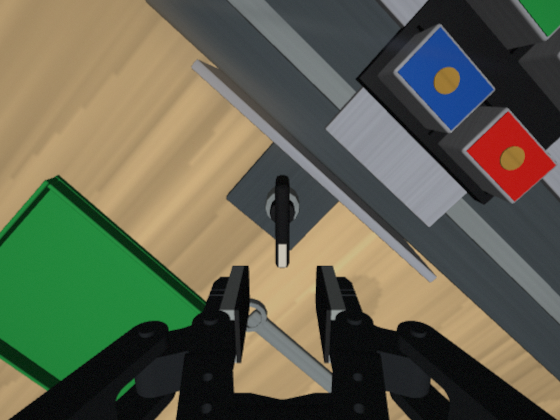

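Aligned. Descend, grip, turn back clockwise.

```bash
python3 -m jog '0.001 0 0.04 0 0 0 0.35;0.001 0 0.08 0 0 0 0.35;0.001 0 0.092 0 0 0 0.35;0.001 0 0.092 0 0 0 0.35;0.001 0 0.092 0 0 0 0;0.001 0 0.092 0 0 0 0;0.001 0 0.092 0 0 0 0;0.001 0 0.092 0 0 0 0'
python3 -m jog '0 0 0 0 0 0.1 0;0 0 0 0 0 0.25 0;0 0 0 0 0 0.4 0;0 0 0 0 0 0.55 0;0 0 0 0 0 0.7 0;0 0 0 0 0 0.85 0;0 0 0 0 0 1 0;0 0 0 0 0 1.15 0;0 0 0 0 0 1.15 0'
python3 - <<'E'
from h import *
im,m=shot("wrist","w34"); p,R,o=pose(); print(p,heading(),o["gripper_width"],o["force"],o["moment"])
E
```

```text
clock: 54.22
position: [0.5518, -0.1753, 0.0509]
ee_rot: [0.001, 0.39, 0.921, -0.0]
force: [-3.1, -0.6, 8.3]
gripper_width: 0.089
clock: 55.35
position: [0.5506, -0.1756, 0.0508]
ee_rot: [0.0, 0.829, 0.56, -0.001]
force: [-10.5, -1.9, 15.0]
gripper_width: 0.093
[ 0.55061228 -0.17554923  0.05080465] 1.1902008168202367 0.09504771662286327 [-10.01219358  -0.99816266  15.70373274] [-0.42505681  2.25018962 -0.09558074]
```

View pics/w34.png

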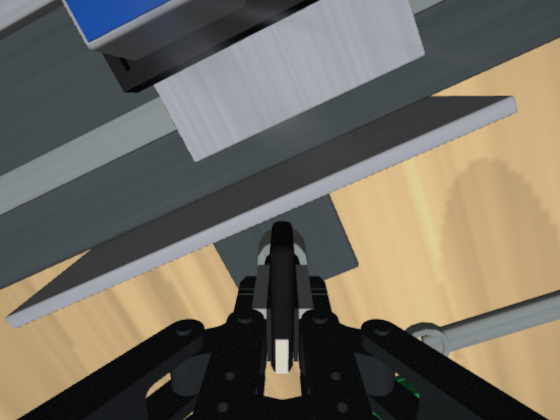

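```bash
python3 -m jog '0 0 0 0 0 0.1 0;0 0 0 0 0 0.25 0;0 0 0 0 0 0.4 0;0 0 0 0 0 0.55 0;0 0 0 0 0 0.7 0;0 0 0 0 0 0.85 0;0 0 0 0 0 1 0;0 0 0 0 0 1.1 0;0 0 0 0 0 1.15 0;0 0 0 0 0 1.15 0;0 0 0 0 0 1.15 0'
python3 - <<'E'
from h import *
im,m=shot("wrist","w35"); p,R,o=pose(); print(p,heading(),o["gripper_width"],o["force"],o["moment"])
E
python3 -m jog '0 0 0 0 0 0 0.35;0 0 0 0 0 0 0.35;0 0 -0.03 0 0 0 0.35;0 0 -0.09 0 0 0 0.35;0 0 -0.15 0 0 0 0.35;0 0 -0.15 0 0 0 0.35;0 0 -0.15 0 0 0 0.35'
python3 - <<'E'
from h import *
im,m=shot("wrist","w36"); p,R,o=pose(); print(p,heading(),o["gripper_width"],o["force"],o["moment"])
im2,m2=shot("scene"); cv2.imwrite("pics/c36.png",cv2.resize(im2[225:295,225:305],None,fx=8,fy=8,interpolation=cv2.INTER_CUBIC))
E
```

```text
clock: 56.78
position: [0.5499, -0.1745, 0.0508]
ee_rot: [-0.001, 1.0, 0.021, -0.001]
force: [-16.2, 2.6, 21.7]
gripper_width: 0.092
[ 0.54985749 -0.17451993  0.05077014] 0.04125818979040593 0.09407873581573299 [-16.57409052   3.15964637  21.99644784] [0.60858032 3.54886414 0.05316152]
clock: 57.7
position: [0.5513, -0.1748, 0.1993]
ee_rot: [-0.0, 1.0, 0.021, 0.0]
force: [0.3, -0.4, -0.4]
gripper_width: 0.35
[ 0.55103045 -0.17474724  0.19864979] 0.0414013421727045 0.3492889340698301 [-0.71952011 -0.40964018  0.04621157] [ 0.03806167  0.01500025 -0.00169022]
```

View pics/w36.png

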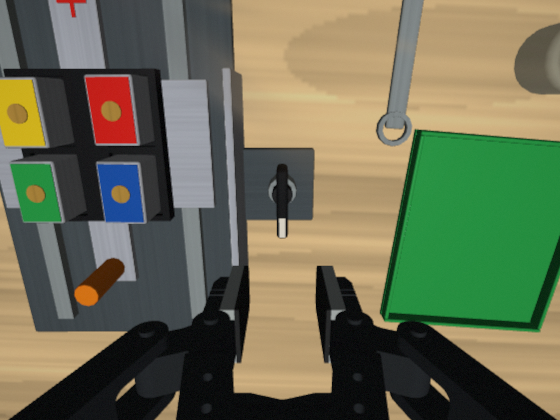

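View pics/c36.png

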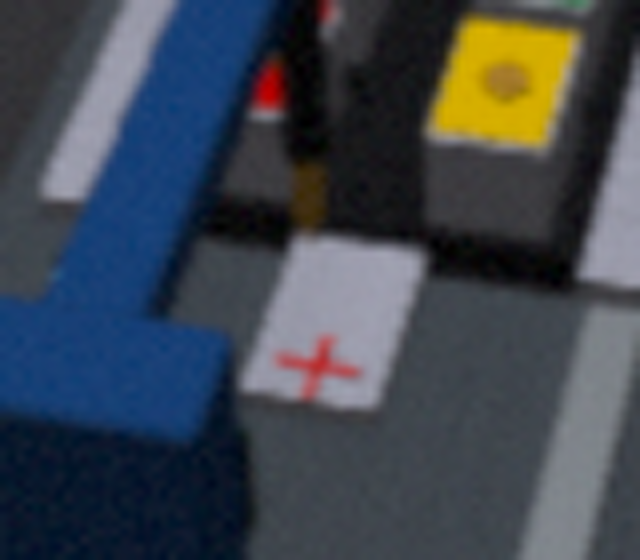

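```bash
python3 - <<'E'
from h import *
m=viewer.camera_model("wrist")
P=[p2w(m,u,v,.018)[:2] for u,v in [(416,130),(382,320),(541,329)]]
print(np.array(P).round(4))
d=P[0]-P[1]; e=P[2]-P[1]; print(np.linalg.norm(d),np.arctan2(d[1],d[0]),np.linalg.norm(e),np.arctan2(e[1],e[0])+np.pi/2, (P[0]+P[2])/2)
rows((.53,-.1,.3),2.0)
E
```

```text
[[ 0.6075 -0.2926]
 [ 0.4091 -0.2878]
 [ 0.4048 -0.4604]]
0.19849839733669458 -0.02423836545550123 0.17263613218555035 -0.024765847273015673 [ 0.50618892 -0.37651981]
shift [-0.018  -0.0756 -0.1015] rot [-1.9000e-03  2.0000e-04 -1.9586e+00]  heading 0.0414 pos [ 0.551  -0.1747  0.1984] t 57.8
```

```bash
python3 -m jog '0 0 -0.03 0 0 -0.18 0.65;-0.01 0 -0.06 0 0 -0.36 0.65;-0.02 0 -0.06 0 0 -0.54 0.65;-0.02 0 -0.06 0 0 -0.72 0.65;-0.02 0 -0.06 0 0 -0.9 0.65;-0.02 0 -0.06 0 0 -1.08 0.65;-0.02 -0.02 -0.06 0 0 -1.26 0.65;-0.02 -0.04 -0.06 0 0 -1.44 0.65;-0.02 -0.06 -0.06 0 0 -1.62 0.65;-0.02 -0.07 -0.06 0 0 -1.8 0.65;-0.02 -0.075 -0.06 0 0 -1.98 0.65;-0.02 -0.075 -0.06 0 0 -2.16 0.65'
python3 - <<'E'
from h import *
rows((.585,-.03,.2),np.pi+.042)
E
```

```text
clock: 59.3
position: [0.528, -0.1003, 0.2585]
ee_rot: [-0.001, 0.45, 0.893, 0.0]
force: [0.2, -0.4, 0.2]
gripper_width: 0.647
shift [0.0226 0.0877 0.0585] rot [ 2.000e-04 -1.700e-03 -9.756e-01]  heading 2.208 pos [ 0.528  -0.1003  0.2585] t 59.3
```

```bash
python3 -m jog '0 0.01 0 0 0 -0.18 0.65;0.005 0.03 0 0 0 -0.36 0.65;0.01 0.05 0.01 0 0 -0.54 0.65;0.02 0.07 0.03 0 0 -0.72 0.65;0.0226 0.0877 0.05 0 0 -0.9 0.65;0.0226 0.0877 0.0585 0 0 -0.976 0.65;0.0226 0.0877 0.0585 0 0 -0.976 0.65;0.0226 0.0877 0.0585 0 0 -0.976 0.65'
python3 - <<'E'
from h import *
im,m=shot("wrist","w37"); p,R,o=pose(); print(p,heading(),o["gripper_width"],o["force"])
for k,v in cells(im,m,.076).items(): print(k,*v,sep="\n  ")
E
```

```text
clock: 60.3
position: [0.5857, -0.031, 0.2009]
ee_rot: [-0.0, -0.017, 1.0, 0.0]
force: [0.9, 0.7, -0.2]
gripper_width: 0.652
[ 0.58577183 -0.03100802  0.20109992] -3.107777195222942 0.6463075208809711 [ 1.75582409  0.16829376 -0.57680333]
red
  (array([ 0.6722, -0.0141]), 0.156, array([0.0145, 0.0136]), (np.float64(299.1), np.float64(299.5)))
  (array([ 0.617, -0.05 ]), 0.023, array([0.0463, 0.0296]), (np.float64(258.4), np.float64(238.8)))
yellow
  (array([0.6124, 0.0183]), 0.051, array([0.0454, 0.0303]), (np.float64(342.4), np.float64(236.2)))
blue
  (array([ 0.555 , -0.0506]), 0.032, array([0.0457, 0.03  ]), (np.float64(258.7), np.float64(163.2)))
green
  (array([0.5524, 0.0152]), 0.034, array([0.0452, 0.0299]), (np.float64(345.1), np.float64(162.8)))
```

View pics/w37.png

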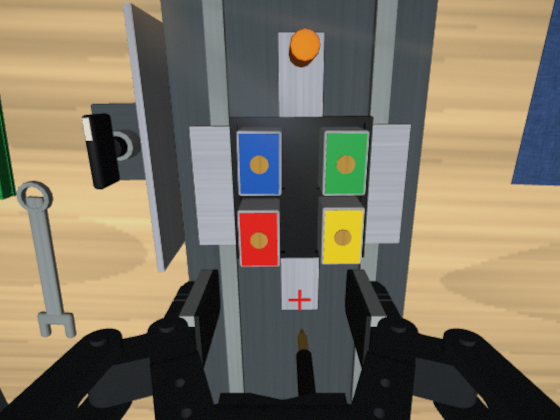

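```bash
python3 - <<'E'
from h import *
rows((.6165,-.05,.054),np.pi+.042)
a=-.0245
for x,y in [(.045,-.035),(.045,.035),(-.045,-.035),(-.045,.035)]: print(.506+np.cos(a)*x-np.sin(a)*y,-.3765+np.sin(a)*x+np.cos(a)*y)
E
```

```text
shift [-0.03   -0.02    0.1471] rot [ 0.0001  0.0003 -0.0082]  heading -3.1078 pos [ 0.5858 -0.031   0.2011] t 60.35
0.5501290808337036 -0.41259188585779977
0.5518439092673946 -0.34261289355694563
0.4601560907326055 -0.4103871064430544
0.46187091916629636 -0.34040811414220024
```

```bash
python3 -m jog '-0.03 -0.02 0.03 0 0 -0.008 0.65;-0.03 -0.02 0.07 0 0 -0.008 0.65;-0.03 -0.02 0.1 0 0 -0.008 0.65;-0.03 -0.02 0.1 0 0 -0.008 0.65'
python3 - <<'E'
from h import *
im,m=shot("wrist","w38"); p,R,o=pose(); print(p,heading(),o["gripper_width"],o["force"])
for k,v in cells(im,m,.076).items(): print(k,*v,sep="\n  ")
rows((.6165,-.05,.054),np.pi+.042)
E
```

```text
clock: 60.85
position: [0.6157, -0.0499, 0.0997]
ee_rot: [-0.001, -0.021, 1.0, 0.0]
force: [-0.5, 0.5, 1.0]
gripper_width: 0.654
[ 0.61647545 -0.04972742  0.10135112] -3.098610951537571 0.6528632584197345 [ 0.89371855 -0.96629461  0.81831456]
red
  (array([ 0.6667, -0.0184]), 0.28, array([0.0138, 0.0133]), (np.float64(335.0), np.float64(343.0)))
  (array([ 0.6166, -0.0497]), 0.045, array([0.0462, 0.0303]), (np.float64(283.6), np.float64(259.5)))
yellow
  (array([0.6119, 0.0188]), 0.061, array([0.0459, 0.0304]), (np.float64(416.2), np.float64(256.4)))
blue
  (array([ 0.5542, -0.0502]), 0.033, array([0.0461, 0.0301]), (np.float64(288.3), np.float64(137.3)))
green
  (array([0.5519, 0.0157]), 0.037, array([0.0461, 0.0303]), (np.float64(430.1), np.float64(138.5)))
shift [-0.     -0.0003  0.0474] rot [ 0.0003 -0.0002  0.001 ]  heading -3.0986 pos [ 0.6165 -0.0497  0.1014] t 60.9
```

View pics/w38.png

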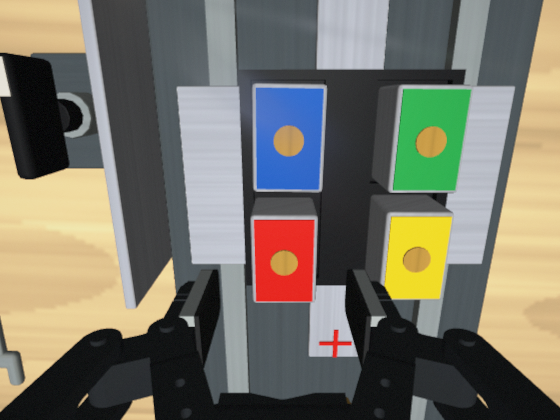

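```bash
python3 -m jog '0 0 0.03 0 0 0 0.65;0 0 0.047 0 0 0 0.65;0 0 0.047 0 0 0 0.65;0 0 0.047 0 0 0 0;0 0 0.047 0 0 0 0;0 0 0.047 0 0 0 0;0 0 0.047 0 0 0 0;0 0 0.03 0 0 0 0;0 0 0 0 0 0 0;0 0 -0.06 0 0 0 0;0 0 -0.06 0 0 0 0'
python3 - <<'E'
from h import *
im,m=shot("wrist","w39"); p,R,o=pose(); print(p,heading(),o["gripper_width"],o["force"])
rows((.5501,-.4126,.16),np.pi-.0245)
E
```

```text
clock: 62.28
position: [0.618, -0.0494, 0.1662]
ee_rot: [0.003, -0.022, 1.0, 0.0]
force: [-0.0, -0.4, -1.4]
gripper_width: 0.383
[ 0.61709969 -0.0498183   0.16367534] -3.0980733259823126 0.38210460574631827 [-0.16290568 -0.52884538 -1.63854261]
shift [ 0.0827 -0.3595  0.0035] rot [-0.0003  0.0036  0.068 ]  heading -3.0981 pos [ 0.6171 -0.0498  0.1637] t 62.325
```

View pics/w39.png

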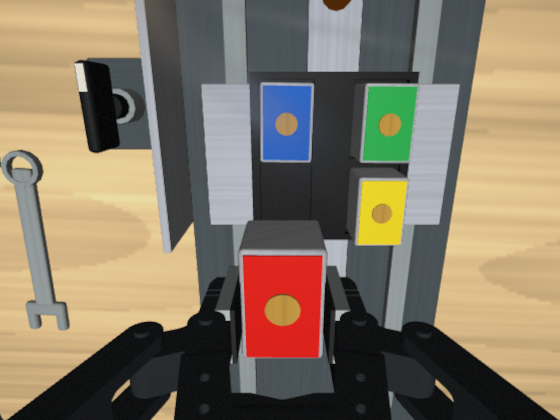

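```bash
python3 -m jog '0.01 -0.03 0 0 0 0 0;0.02 -0.08 0 0 0 0.02 0;0.03 -0.13 0 0 0 0.04 0;0.04 -0.18 0 0 0 0.068 0;0.06 -0.23 0 0 0 0.068 0;0.07 -0.28 0 0 0 0.068 0;0.08 -0.33 0 0 0 0.068 0;0.083 -0.355 0 0 0 0.068 0;0.083 -0.3595 0 0 0 0.068 0;0.083 -0.3595 0 0 0 0.068 0;0.083 -0.3595 0 0 0 0.068 0'
python3 - <<'E'
from h import *
im,m=shot("wrist","w40"); p,R,o=pose(); print(p,heading(),o["gripper_width"],o["force"])
for k,v in cells(im,m,p[2]-.014+.036).items(): print(k,*v,sep="\n  ")
im=im.copy()
a=-.0245
for x,y,z in [(i*.096,j*.081,.018) for i in(-1,1) for j in(-1,1)]:
    q=w2p(m,(.506+np.cos(a)*x-np.sin(a)*y,-.3765+np.sin(a)*x+np.cos(a)*y,z)); cv2.circle(im,tuple(q.astype(int)),3,(255,0,255),-1)
cv2.imwrite("pics/w40.png",im)
rows((.5501,-.4126,.0195),np.pi-.0245)
E
```

```text
clock: 63.7
position: [0.5496, -0.4114, 0.1609]
ee_rot: [-0.0, 0.011, 1.0, 0.0]
force: [0.1, 0.2, -1.4]
gripper_width: 0.385
[ 0.54955962 -0.41159528  0.16093643] 3.118611347004197 0.3829446750746097 [ 0.43261896  0.14115498 -1.21391112]
red
  (array([ 0.5485, -0.4118]), -0.024, array([0.0459, 0.0303]), (np.float64(282.3), np.float64(305.1)))
blue
  (array([ 0.5797, -0.4055]), -1.42, array([0.0233, 0.0168]), (np.float64(299.0), np.float64(369.6)))
green
  (array([ 0.5274, -0.3774]), 1.531, array([0.0307, 0.0013]), (np.float64(372.6), np.float64(255.3)))
  (array([ 0.4958, -0.4323]), -0.04, array([0.0505, 0.0015]), (np.float64(220.4), np.float64(174.5)))
  (array([ 0.4832, -0.361 ]), -0.038, array([0.0806, 0.0015]), (np.float64(429.4), np.float64(130.4)))
  (array([ 0.4433, -0.3917]), 1.535, array([0.0658, 0.0013]), (np.float64(340.8), np.float64(2.5)))
shift [-0.0006 -0.001   0.1414] rot [ 0.0003 -0.      0.0015]  heading 3.1186 pos [ 0.5496 -0.4116  0.1609] t 63.75
```

View pics/w40.png

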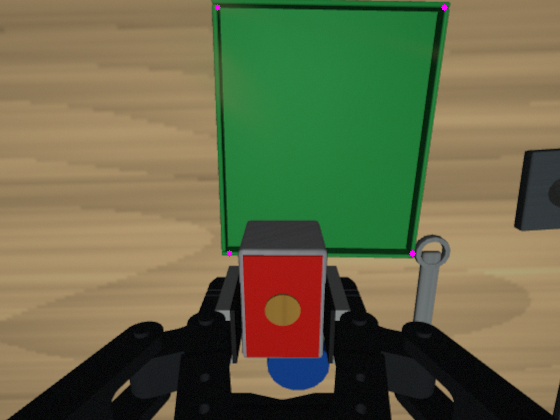

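```bash
python3 -m jog '0 0 0.05 0 0 0 0;0 0 0.1 0 0 0 0;0 0 0.13 0 0 0 0;0 0 0.138 0 0 0 0;0 0 0.141 0 0 0 0;0 0 0.142 0 0 0 0;0 0 0.142 0 0 0 0.3;0 0 0.142 0 0 0 0.45;0 0 0.142 0 0 0 0.55;0 0 0.142 0 0 0 0.55;0 0 0.11 0 0 0 0.55;0 0 0.06 0 0 0 0.55'
python3 -m jog '0 0 -0.05 0 0 0 0.65;0 0 -0.07 0 0 0 0.65;0 0 -0.07 0 0 0 0.65'
python3 - <<'E'
from h import *
im,m=shot("wrist","w41"); p,R,o=pose(); print(p,heading(),o["gripper_width"],o["force"])
print(cells(im,m,.040)["red"])
rows((.6119,.0188,.17),np.pi+.042)
E
```

```text
clock: 65.25
position: [0.5486, -0.4122, 0.1007]
ee_rot: [-0.001, 0.012, 1.0, 0.001]
force: [1.0, -0.1, 0.3]
gripper_width: 0.551
clock: 65.62
position: [0.5497, -0.4128, 0.1722]
ee_rot: [0.001, 0.012, 1.0, -0.001]
force: [-1.0, -0.0, -0.2]
gripper_width: 0.649
[ 0.54921304 -0.41261222  0.17077447] 3.1173196580841798 0.6465488624959921 [-0.84285465  0.27160149 -1.35811054]
[(array([ 0.5491, -0.4133]), -0.021, array([0.0452, 0.0301]), (np.float64(282.6), np.float64(199.2)))]
shift [-0.0522  0.4328  0.0007] rot [-0.0003  0.0001 -0.0663]  heading 3.1173 pos [ 0.5492 -0.4126  0.1708] t 65.675
```

View pics/w41.png

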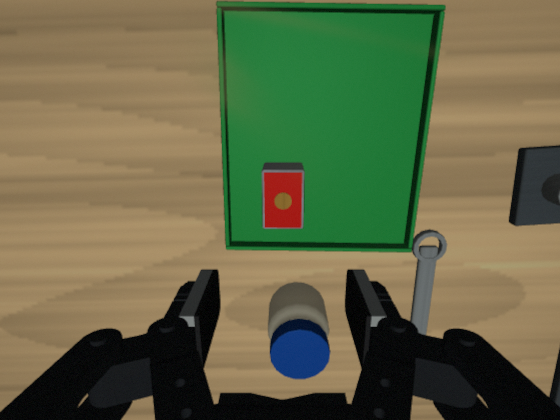

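```bash
python3 -m jog '-0.005 0.04 0 0 0 0 0.65;-0.012 0.1 0 0 0 -0.02 0.65;-0.02 0.16 0 0 0 -0.04 0.65;-0.03 0.22 0 0 0 -0.066 0.65;-0.035 0.28 0 0 0 -0.066 0.65;-0.045 0.34 0 0 0 -0.066 0.65;-0.052 0.39 0.02 0 0 -0.066 0.65;-0.052 0.425 0.04 0 0 -0.066 0.65;-0.052 0.4328 0.06 0 0 -0.066 0.65;-0.052 0.4328 0.065 0 0 -0.066 0.65;-0.052 0.4328 0.065 0 0 -0.066 0.65'
python3 - <<'E'
from h import *
im,m=shot("wrist","w42"); p,R,o=pose(); print(p,heading(),o["gripper_width"],o["force"])
for k,v in cells(im,m,.076).items(): print(k,*v,sep="\n  ")
b=cells(im,m,.076)["yellow"][0]
rows((*b[0],.054),np.pi+.042)
E
```

```text
clock: 67.05
position: [0.6117, 0.0175, 0.1056]
ee_rot: [-0.0, -0.02, 1.0, -0.0]
force: [0.5, 0.1, 1.0]
gripper_width: 0.644
[0.61187162 0.01758037 0.1060779 ] -3.101479431503408 0.6511295413051816 [ 0.22869791 -0.15249547 -0.63678103]
red
  (array([ 0.6669, -0.0072]), 0.062, array([0.014 , 0.0138]), (np.float64(237.1), np.float64(338.9)))
yellow
  (array([0.612, 0.018]), 0.048, array([0.0464, 0.0302]), (np.float64(284.3), np.float64(253.8)))
blue
  (array([ 0.5544, -0.0511]), 0.034, array([0.0463, 0.0305]), (np.float64(146.1), np.float64(139.0)))
green
  (array([0.5526, 0.0153]), -0.03, array([0.0449, 0.0295]), (np.float64(283.9), np.float64(140.9)))
shift [-0.0001  0.0004  0.0521] rot [-0.0002  0.0002 -0.0019]  heading -3.1015 pos [0.6119 0.0176 0.1061] t 67.1
```

View pics/w42.png

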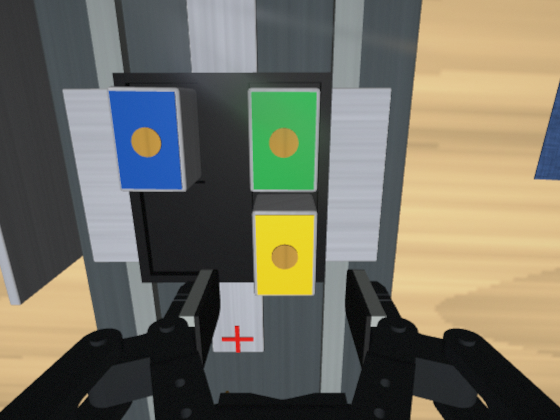

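```bash
python3 -m jog '0 0 0.03 0 0 0 0.65;0 0 0.052 0 0 0 0.65;0 0 0.052 0 0 0 0.65;0 0 0.052 0 0 0 0;0 0 0.052 0 0 0 0;0 0 0.052 0 0 0 0;0 0 0.052 0 0 0 0;0 0 0.035 0 0 0 0;0 0 0 0 0 0 0;0 0 -0.055 0 0 0 0;0 0 -0.055 0 0 0 0'
python3 - <<'E'
from h import *
p,R,o=pose(); print(p,heading(),o["gripper_width"],o["force"])
rows((.5518,-.3426,.16),np.pi-.0245)
E
```

```text
clock: 68.47
position: [0.6131, 0.0194, 0.1658]
ee_rot: [0.003, -0.021, 1.0, 0.0]
force: [-0.1, -0.0, -2.3]
gripper_width: 0.385
[0.61314916 0.01937482 0.16582893] -3.1000988613136626 0.38508375980544785 [-0.13126159 -0.01317693 -2.30752144]
shift [ 0.0763 -0.3591  0.005 ] rot [0.0011 0.0065 0.066 ]  heading -3.1001 pos [0.6131 0.0194 0.1658] t 68.475
```

```bash
python3 -m jog '0.01 -0.03 0 0 0 0 0;0.02 -0.08 0 0 0 0.02 0;0.03 -0.13 0 0 0 0.04 0;0.04 -0.18 0 0 0 0.066 0;0.05 -0.23 0 0 0 0.066 0;0.06 -0.28 0 0 0 0.066 0;0.07 -0.33 0 0 0 0.066 0;0.0755 -0.355 0 0 0 0.066 0;0.0755 -0.3588 0 0 0 0.066 0;0.0755 -0.3588 0 0 0 0.066 0;0.0755 -0.3588 0 0 0 0.066 0'
python3 - <<'E'
from h import *
im,m=shot("wrist","w43"); p,R,o=pose(); print(p,heading(),o["gripper_width"],o["force"])
for k,v in cells(im,m,p[2]-.014+.036).items(): print(k,v[0])
print("red@.04",cells(im,m,.04).get("red"))
rows((.5518,-.3426,.0188),np.pi-.0245)
E
```

```text
clock: 69.85
position: [0.5516, -0.3417, 0.161]
ee_rot: [0.0, 0.011, 1.0, 0.0]
force: [0.4, 0.1, -1.7]
gripper_width: 0.383
[ 0.55157371 -0.34183982  0.16101293] 3.1186411452640876 0.3842759596818296 [ 1.01658362  0.22869093 -1.75912082]
red (array([ 0.5076, -0.3741]), -0.023, array([0.0209, 0.014 ]), (np.float64(190.2), np.float64(203.3)))
yellow (array([ 0.5506, -0.3421]), -0.018, array([0.0459, 0.0302]), (np.float64(282.2), np.float64(305.2)))
blue (array([ 0.5809, -0.3629]), -0.28, array([0.0106, 0.0038]), (np.float64(234.6), np.float64(369.2)))
green (array([ 0.5271, -0.3753]), 1.532, array([0.0338, 0.0013]), (np.float64(192.6), np.float64(253.3)))
red@.04 [(array([ 0.5493, -0.4138]), -0.023, array([0.0454, 0.0305]), (np.float64(190.2), np.float64(203.3)))]
shift [-0.0002 -0.0008  0.1422] rot [0.0003 0.0001 0.0015]  heading 3.1186 pos [ 0.5516 -0.3418  0.161 ] t 69.9
```

View pics/w43.png

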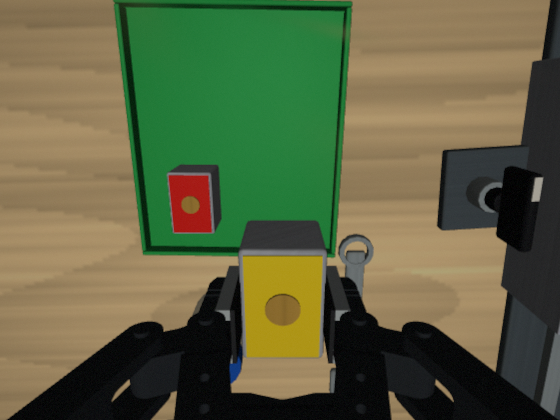

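```bash
python3 -m jog '0 0 0.05 0 0 0 0;0 0 0.1 0 0 0 0;0 0 0.13 0 0 0 0;0 0 0.138 0 0 0 0;0 0 0.141 0 0 0 0;0 0 0.142 0 0 0 0;0 0 0.142 0 0 0 0.3;0 0 0.142 0 0 0 0.45;0 0 0.142 0 0 0 0.55;0 0 0.142 0 0 0 0.55;0 0 0.11 0 0 0 0.55;0 0 0.06 0 0 0 0.55'
python3 -m jog '0 0 -0.05 0 0 0 0.65;0 0 -0.07 0 0 0 0.65;0 0 -0.07 0 0 0 0.65'
python3 - <<'E'
from h import *
im,m=shot("wrist","w44"); p,R,o=pose(); print(p,heading(),o["gripper_width"],o["force"])
print(cells(im,m,.040))
rows((.5544,-.0508,.17),np.pi+.042)
E
```

```text
clock: 71.4
position: [0.5506, -0.3425, 0.1008]
ee_rot: [-0.001, 0.012, 1.0, 0.001]
force: [0.5, -0.3, 0.7]
gripper_width: 0.551
clock: 71.78
position: [0.5517, -0.343, 0.1721]
ee_rot: [0.001, 0.012, 1.0, -0.001]
force: [0.8, -1.2, -0.7]
gripper_width: 0.65
[ 0.55120056 -0.34287058  0.17076968] 3.1172570460141653 0.6499622360989354 [ 0.14621277  0.85814102 -0.93129297]
{'red': [(array([ 0.5491, -0.4138]), -0.029, array([0.046 , 0.0304]), (np.float64(195.5), np.float64(198.8)))], 'yellow': [(array([ 0.5511, -0.3436]), -0.026, array([0.0452, 0.0301]), (np.float64(282.4), np.float64(199.2)))], 'blue': [(array([ 0.7027, -0.403 ]), -0.286, array([0.0494, 0.031 ]), (np.float64(223.4), np.float64(355.3)))], 'green': [(array([ 0.5074, -0.2987]), -0.039, array([0.1554, 0.0032]), (np.float64(339.6), np.float64(140.3))), (array([ 0.4206, -0.3133]), 1.454, array([0.034 , 0.0056]), (np.float64(321.5), np.float64(17.1))), (array([ 0.4131, -0.3301]), 1.525, array([0.0705, 0.0028]), (np.float64(297.2), np.float64(5.5)))]}
shift [0.0039 0.2921 0.0007] rot [-0.0003  0.0001 -0.0663]  heading 3.1173 pos [ 0.5512 -0.3429  0.1708] t 71.825
```

View pics/w44.png

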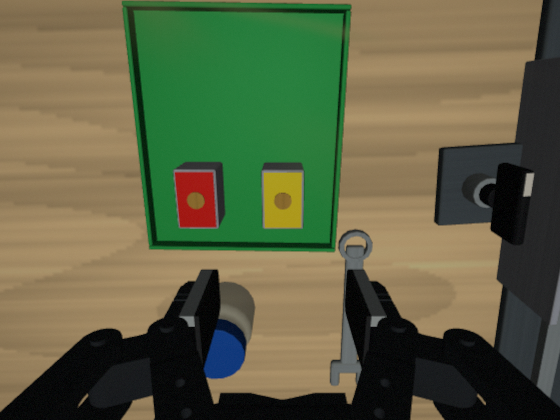

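```bash
python3 -m jog '0 0.03 0 0 0 0 0.65;0 0.08 0 0 0 -0.02 0.65;0 0.13 0 0 0 -0.04 0.65;0 0.18 0 0 0 -0.066 0.65;0.004 0.23 0 0 0 -0.066 0.65;0.004 0.27 0.02 0 0 -0.066 0.65;0.004 0.29 0.04 0 0 -0.066 0.65;0.004 0.292 0.06 0 0 -0.066 0.65;0.004 0.292 0.065 0 0 -0.066 0.65;0.004 0.292 0.065 0 0 -0.066 0.65'
python3 - <<'E'
from h import *
im,m=shot("wrist","w45"); p,R,o=pose(); print(p,heading(),o["gripper_width"],o["force"])
for k,v in cells(im,m,.076).items(): print(k,*v,sep="\n  ")
b=cells(im,m,.076)["blue"][0]
rows((*b[0],.054),np.pi+.042)
E
```

```text
clock: 73.08
position: [0.5542, -0.0511, 0.1056]
ee_rot: [-0.0, -0.021, 1.0, 0.0]
force: [-0.4, 0.2, 0.6]
gripper_width: 0.65
[ 0.55437129 -0.05109291  0.10603685] -3.1004280544143943 0.6507273354265991 [0.30727344 0.54273503 0.13308438]
blue
  (array([ 0.5551, -0.0502]), 0.03, array([0.0464, 0.0301]), (np.float64(284.8), np.float64(254.9)))
green
  (array([0.5523, 0.016 ]), 0.092, array([0.0455, 0.0299]), (np.float64(408.6), np.float64(254.8)))
shift [-0.0008  0.0009  0.052 ] rot [ 0.0002  0.     -0.0008]  heading -3.1004 pos [ 0.5544 -0.0511  0.106 ] t 73.125
```

View pics/w45.png

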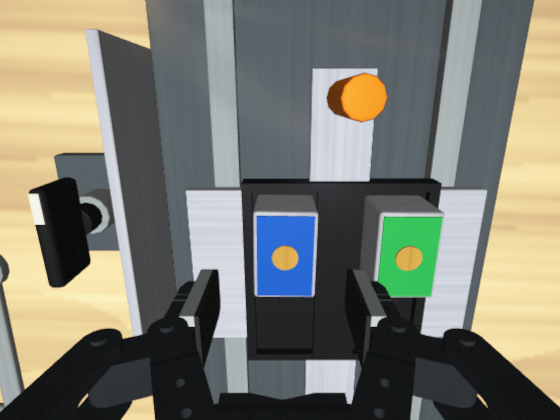

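```bash
python3 -m jog '-0.001 0.001 0.03 0 0 0 0.65;-0.001 0.001 0.052 0 0 0 0.65;-0.001 0.001 0.052 0 0 0 0.65;-0.001 0.001 0.052 0 0 0 0;-0.001 0.001 0.052 0 0 0 0;-0.001 0.001 0.052 0 0 0 0;-0.001 0.001 0.052 0 0 0 0;-0.001 0.001 0.035 0 0 0 0;-0.001 0.001 0 0 0 0 0;-0.001 0.001 -0.055 0 0 0 0;-0.001 0.001 -0.055 0 0 0 0;-0.001 0.001 -0.055 0 0 0 0'
python3 - <<'E'
from h import *
p,R,o=pose(); print(p,heading(),o["gripper_width"],o["force"])
rows((.4602,-.4104,.16),np.pi-.0245)
E
```

```text
clock: 74.62
position: [0.5551, -0.05, 0.1613]
ee_rot: [0.0, -0.021, 1.0, -0.0]
force: [-0.6, -0.7, -2.0]
gripper_width: 0.383
[ 0.5551338  -0.04998951  0.161346  ] -3.100074698576903 0.38338511332693187 [-0.6192218  -0.66160322 -2.04453896]
shift [ 0.1098 -0.3562  0.0014] rot [-0.0002  0.0003  0.066 ]  heading -3.1001 pos [ 0.5551 -0.05    0.1613] t 74.625
```

```bash
python3 -m jog '0.01 -0.03 0 0 0 0 0;0.02 -0.08 0 0 0 0.02 0;0.04 -0.13 0 0 0 0.04 0;0.05 -0.18 0 0 0 0.066 0;0.07 -0.23 0 0 0 0.066 0;0.085 -0.28 0 0 0 0.066 0;0.1 -0.33 0 0 0 0.066 0;0.11 -0.353 0 0 0 0.066 0;0.11 -0.3562 0 0 0 0.066 0;0.11 -0.3562 0 0 0 0.066 0;0.11 -0.3562 0 0 0 0.066 0'
python3 - <<'E'
from h import *
im,m=shot("wrist","w46"); p,R,o=pose(); print(p,heading(),o["gripper_width"],o["force"])
for k,v in cells(im,m,p[2]-.014+.036).items(): print(k,v[0])
rows((.4602,-.4104,.0188),np.pi-.0245)
E
```

```text
clock: 76.0
position: [0.4607, -0.4091, 0.1607]
ee_rot: [-0.0, 0.011, 1.0, 0.0]
force: [-0.5, 0.9, -0.7]
gripper_width: 0.382
[ 0.4606687  -0.40934098  0.16079848] 3.1186763830651696 0.38646737071425197 [ 0.0907812   0.05192219 -1.56651537]
yellow (array([ 0.4562, -0.375 ]), 0.313, array([0.016, 0.008]), (np.float64(370.5), np.float64(296.5)))
blue (array([ 0.4591, -0.4096]), -0.036, array([0.046 , 0.0301]), (np.float64(282.2), np.float64(303.9)))
green (array([ 0.4284, -0.3596]), -0.04, array([0.0732, 0.0015]), (np.float64(417.1), np.float64(226.7)))
shift [ 0.0004 -0.0011  0.142 ] rot [ 0.0003 -0.0001  0.0016]  heading 3.1187 pos [ 0.4607 -0.4093  0.1608] t 76.05
```

View pics/w46.png

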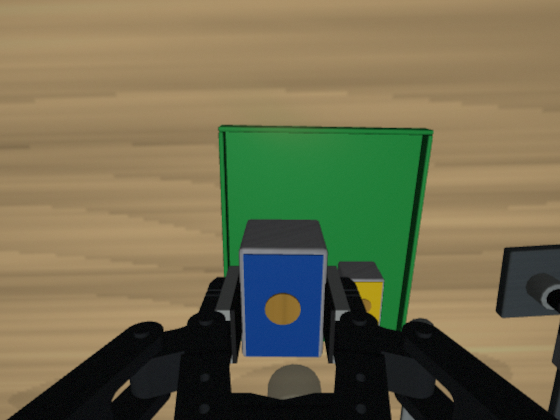

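```bash
python3 -m jog '0 0 0.05 0 0 0 0;0 0 0.1 0 0 0 0;0 0 0.13 0 0 0 0;0 0 0.138 0 0 0 0;0 0 0.141 0 0 0 0;0 0 0.142 0 0 0 0;0 0 0.142 0 0 0 0.3;0 0 0.142 0 0 0 0.45;0 0 0.142 0 0 0 0.55;0 0 0.142 0 0 0 0.55;0 0 0.11 0 0 0 0.55;0 0 0.06 0 0 0 0.55'
python3 -m jog '0 0 -0.05 0 0 0 0.65;0 0 -0.07 0 0 0 0.65;0 0 -0.07 0 0 0 0.65'
python3 - <<'E'
from h import *
im,m=shot("wrist","w47"); p,R,o=pose(); print(p,heading(),o["gripper_width"],o["force"])
for k,v in cells(im,m,.040).items(): print(k,v[0])
rows((.5523,.0157,.17),np.pi+.042)
E
```

```text
clock: 77.55
position: [0.4597, -0.4098, 0.1009]
ee_rot: [-0.001, 0.012, 1.0, 0.001]
force: [0.4, -0.3, -0.3]
gripper_width: 0.551
clock: 77.92
position: [0.4606, -0.4105, 0.1721]
ee_rot: [0.001, 0.012, 1.0, -0.001]
force: [-0.1, 0.5, -0.7]
gripper_width: 0.65
[ 0.46020075 -0.41031917  0.1707787 ] 3.1172182436928573 0.6521843926587642 [-0.25220475 -0.25400558 -0.17412111]
red (array([ 0.5499, -0.4133]), -0.027, array([0.0453, 0.0299]), (np.float64(282.5), np.float64(296.8)))
blue (array([ 0.4597, -0.4109]), -0.04, array([0.0458, 0.0294]), (np.float64(282.7), np.float64(198.9)))
green (array([ 0.484, -0.303]), -0.039, array([0.1589, 0.0032]), (np.float64(414.5), np.float64(221.9)))
shift [-0.0817  0.4281  0.0006] rot [-0.0004  0.0001 -0.0664]  heading 3.1172 pos [ 0.4602 -0.4103  0.1708] t 77.975
```

View pics/w47.png

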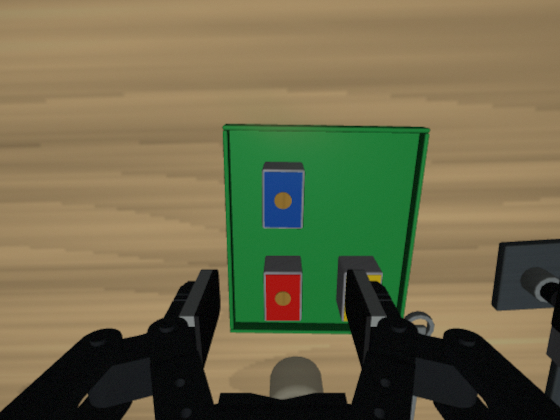

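```bash
python3 -m jog '-0.01 0.04 0 0 0 0 0.65;-0.02 0.09 0 0 0 -0.02 0.65;-0.03 0.15 0 0 0 -0.04 0.65;-0.04 0.21 0 0 0 -0.066 0.65;-0.055 0.27 0 0 0 -0.066 0.65;-0.07 0.33 0 0 0 -0.066 0.65;-0.08 0.38 0.02 0 0 -0.066 0.65;-0.0817 0.42 0.04 0 0 -0.066 0.65;-0.0817 0.4281 0.06 0 0 -0.066 0.65;-0.0817 0.4281 0.065 0 0 -0.066 0.65;-0.0817 0.4281 0.065 0 0 -0.066 0.65'
python3 - <<'E'
from h import *
im,m=shot("wrist","w48"); p,R,o=pose(); print(p,heading(),o["gripper_width"],o["force"])
for k,v in cells(im,m,.076).items(): print(k,*v,sep="\n  ")
b=cells(im,m,.076)["green"][0]
rows((*b[0],.054),np.pi+.042)
E
```

```text
clock: 79.35
position: [0.5521, 0.015, 0.1055]
ee_rot: [-0.0, -0.02, 1.0, -0.0]
force: [0.0, -0.1, 0.7]
gripper_width: 0.652
[0.55234349 0.01493075 0.10600115] -3.101075812118117 0.6475279909743811 [-0.0876005  -1.0137739   0.85766738]
green
  (array([0.5527, 0.0151]), 0.043, array([0.046, 0.03 ]), (np.float64(283.3), np.float64(254.3)))
shift [-0.0004  0.0002  0.052 ] rot [-0.0001 -0.0001 -0.0015]  heading -3.1011 pos [0.5523 0.0149 0.106 ] t 79.4
```

View pics/w48.png

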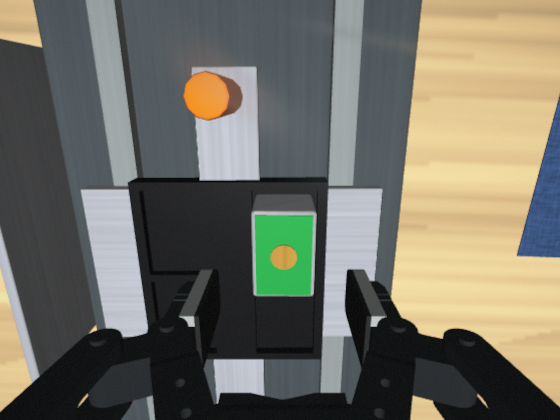

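```bash
python3 -m jog '0 0 0.03 0 0 0 0.65;0 0 0.052 0 0 0 0.65;0 0 0.052 0 0 0 0.65;0 0 0.052 0 0 0 0;0 0 0.052 0 0 0 0;0 0 0.052 0 0 0 0;0 0 0.052 0 0 0 0;0 0 0.035 0 0 0 0;0 0 0 0 0 0 0;0 0 -0.055 0 0 0 0;0 0 -0.055 0 0 0 0;0 0 -0.055 0 0 0 0'
python3 - <<'E'
from h import *
p,R,o=pose(); print(p,heading(),o["gripper_width"],o["force"])
rows((.4619,-.3404,.16),np.pi-.0245)
E
```

```text
clock: 80.9
position: [0.5522, 0.0155, 0.1614]
ee_rot: [0.0, -0.021, 1.0, -0.0]
force: [-0.3, -0.2, -1.8]
gripper_width: 0.381
[0.55219363 0.0154905  0.16137175] -3.100058150665663 0.3808483784035126 [-0.26163359 -0.18413302 -1.81738416]
shift [ 0.105  -0.3518  0.0014] rot [-0.0002  0.0004  0.066 ]  heading -3.1001 pos [0.5522 0.0155 0.1614] t 80.9
```

```bash
python3 -m jog '0.01 -0.03 0 0 0 0 0;0.02 -0.08 0 0 0 0.02 0;0.04 -0.13 0 0 0 0.04 0;0.05 -0.18 0 0 0 0.066 0;0.07 -0.23 0 0 0 0.066 0;0.085 -0.28 0 0 0 0.066 0;0.1 -0.33 0 0 0 0.066 0;0.105 -0.349 0 0 0 0.066 0;0.105 -0.3518 0 0 0 0.066 0;0.105 -0.3518 0 0 0 0.066 0;0.105 -0.3518 0 0 0 0.066 0'
python3 - <<'E'
from h import *
im,m=shot("wrist","w49"); p,R,o=pose(); print(p,heading(),o["gripper_width"],o["force"])
for k,v in cells(im,m,p[2]-.014+.036).items(): print(k,v[0])
print("blue@.04",cells(im,m,.04).get("blue"))
rows((.4619,-.3404,.0188),np.pi-.0245)
E
```

```text
clock: 82.28
position: [0.4625, -0.339, 0.1608]
ee_rot: [-0.0, 0.011, 1.0, 0.0]
force: [0.0, -0.5, -1.0]
gripper_width: 0.383
[ 0.46243376 -0.33921085  0.16081344] 3.1186367724344266 0.37936586421706664 [ 0.46703365  0.27105961 -0.0105891 ]
red (array([ 0.4571, -0.375 ]), -0.362, array([0.019 , 0.0093]), (np.float64(191.4), np.float64(297.9)))
blue (array([ 0.4183, -0.3718]), -0.05, array([0.0211, 0.0139]), (np.float64(189.4), np.float64(202.8)))
green (array([ 0.4614, -0.3395]), -0.025, array([0.0459, 0.03  ]), (np.float64(282.1), np.float64(305.1)))
blue@.04 [(array([ 0.4597, -0.4118]), -0.05, array([0.0458, 0.0301]), (np.float64(189.4), np.float64(202.8)))]
shift [ 0.0005 -0.0012  0.142 ] rot [ 0.0003 -0.0001  0.0015]  heading 3.1186 pos [ 0.4624 -0.3392  0.1608] t 82.325
```

View pics/w49.png

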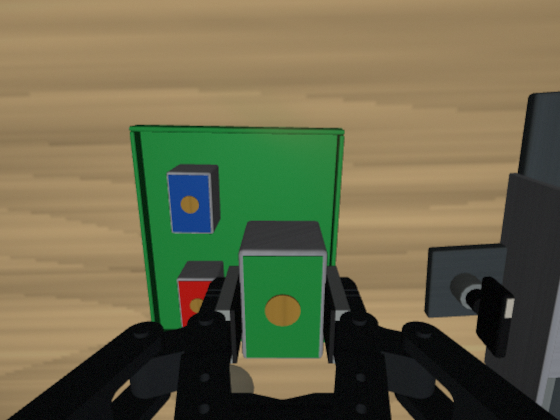

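```bash
python3 -m jog '0 0 0.05 0 0 0 0;0 0 0.1 0 0 0 0;0 0 0.13 0 0 0 0;0 0 0.138 0 0 0 0;0 0 0.141 0 0 0 0;0 0 0.142 0 0 0 0;0 0 0.142 0 0 0 0.3;0 0 0.142 0 0 0 0.45;0 0 0.142 0 0 0 0.55;0 0 0.142 0 0 0 0.55;0 0 0.11 0 0 0 0.55;0 0 0.06 0 0 0 0.55'
python3 -m jog '0 0 -0.05 0 0 0 0.65;0 0 -0.11 0 0 0 0.65;0 0 -0.17 0 0 0 0.65;0 0 -0.2 0 0 0 0.65;0 0 -0.2 0 0 0 0.65'
python3 - <<'E'
from h import *
im,m=shot("wrist","w50"); p,R,o=pose(); print(p,heading(),o["gripper_width"],o["force"])
for k,v in cells(im,m,.040).items(): print(k,*v)
im2,m2=shot("scene","s50"); im3,m3=shot("top","t50")
cv2.imwrite("pics/c50.png",np.hstack([cv2.resize(im2[225:295,225:305],(400,350),interpolation=cv2.INTER_CUBIC),cv2.resize(im3[130:230,250:364],(400,350),interpolation=cv2.INTER_CUBIC)]))
for n,u,v,z in [("cross",0,0,.04)]:
    hsv=cv2.cvtColor(im3,cv2.COLOR_BGR2HSV); k=((hsv[...,0]<8)|(hsv[...,0]>172))&(hsv[...,1]>110)&(hsv[...,2]>80); k[:, :260]=0;k[:,330:]=0;k[:130]=0;k[205:]=0
    v,u=np.nonzero(k); print("cross top",len(u),p2w(m3,u.mean(),v.mean(),.04))
E
```

```text
clock: 83.82
position: [0.4616, -0.3397, 0.101]
ee_rot: [-0.001, 0.012, 1.0, 0.001]
force: [0.6, -1.2, 0.4]
gripper_width: 0.554
clock: 84.45
position: [0.4626, -0.3402, 0.3027]
ee_rot: [0.001, 0.012, 1.0, -0.001]
force: [0.0, 0.8, -1.4]
gripper_width: 0.653
[ 0.46208824 -0.3401509   0.30107974] 3.1171480689265287 0.6510453898157172 [ 0.45327207 -0.29702653 -0.25124218]
red (array([ 0.5493, -0.414 ]), -0.04, array([0.0451, 0.0299]), (np.float64(225.2), np.float64(239.3)))
yellow (array([ 0.5517, -0.3438]), -0.004, array([0.0447, 0.0297]), (np.float64(282.1), np.float64(239.9)))
blue (array([ 0.6984, -0.4087]), -0.942, array([0.0463, 0.046 ]), (np.float64(237.2), np.float64(340.3))) (array([ 0.46  , -0.4117]), -0.027, array([0.0452, 0.0298]), (np.float64(221.4), np.float64(167.8)))
green (array([ 0.4623, -0.3415]), 0.005, array([0.0444, 0.0285]), (np.float64(282.2), np.float64(168.3))) (array([ 0.5367, -0.3391]), -0.572, array([0.1518, 0.0798]), (np.float64(286.0), np.float64(227.7))) (array([ 0.495 , -0.3819]), 0.235, array([0.1785, 0.1527]), (np.float64(248.6), np.float64(194.9)))
cross top 11 [ 0.69266171 -0.01136934  0.04      ]
```

View pics/w50.png

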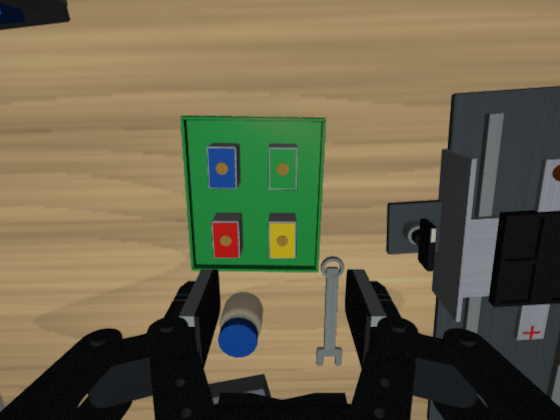

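View pics/s50.png

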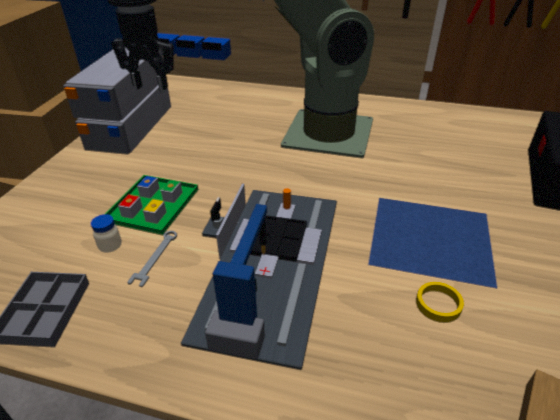

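View pics/c50.png

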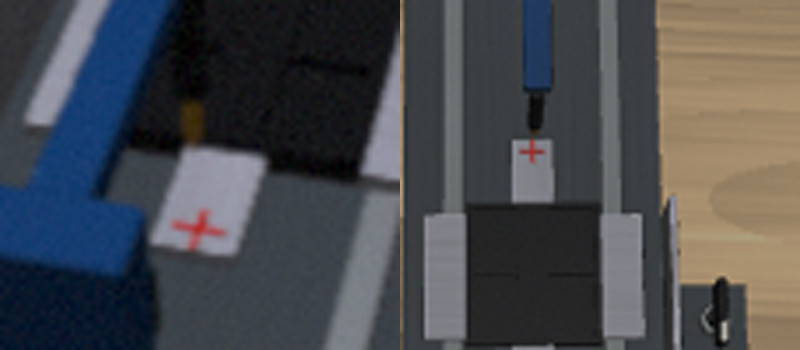

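```bash
python3 -c "
from station import bot
print(bot.hand_in(), bot.observe()['clock'])"
```

```text
the job is handed in; nothing more can be done
the job is handed in; nothing more can be done
```

The job is done and handed in at about 85 s of the 210 s allowed; the simulator reports no verdict, so what follows is from my own camera checks.

- **Loading:** all four cells (red, yellow, blue, green) went into the tray pockets with the wing screw still tight.
- **Checking:** I loosened the screw to about 2.3 rad. I then moved the tray by its handle and held each cell under the probe for over a second, in the required order. For red, yellow and green the scene camera put the held offset at no more than about 2 mm; blue I judged by eye in the same view, and it looked within about 1 mm.
- **Parking:** the red cross went under the probe and I turned the screw back to about 0.

**Last checks before handing in:**
- **Cells:** all four stand upright in the green out-tray in a 2 x 2 pattern, within about 2 mm of where I aimed.
- **Red cross:** it is about 1.5 mm from the probe point by the top camera. After parking, the wrist camera put it about on the point, and the scene camera showed up to about 2 mm.
- **Wing screw:** it lies parallel to the panel, which is the tight position.
- **Wrench, jar and tape:** they look unmoved.
- **Robot:** it was about 0.3 m above the bench and touching nothing.

The cameras disagreed with each other on the probe's position by up to about 4 mm, so I used an average. I typed one sideways shift with the wrong sign when gripping the handle. That dragged the loosened tray about 2 mm, and I allowed for it in the moves that followed. I saw no cell get knocked aside and no grip slacken.

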